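# Pack a shortbread round in its gift box with a turner

## Robot

A 6-joint arm with a two-finger parallel gripper is mounted at the origin on the work surface; the furniture and walls round the work are solid. World frame = base frame: x ahead of the robot, y to its left, z up, the work surface at z = 0. Lengths are in mm, angles in rad, forces in N, time in s.
With the tool pointing down it reaches from about 275 to 750 mm from the base axis. Payload 10.2 kg.
Tool frame: the origin (TCP) lies midway between the tips of the shut fingers; the grasp point (between the pads) lies 19 mm behind it; z points along the fingers, y is the line along which they close (so a half turn about z gives the same grasp; the last joint's range is limited). The gripper opens to 85 mm and grips with 20 to 120 N. Pads are 22 mm wide; open, the fingers measure 114 mm over their backs; the gripper's body (76 mm by 85 mm) begins 54 mm behind the grasp point. The pads swing forward as they close: fully open they stand 13 mm farther back than shut.
Start: joints at [1.094, 0.313, 1.498, -0, 1.331, -0.223], TCP at [131.832, 508.185, 231.294] pointing down, gripper open.
Joint ranges: [-2.94, 2.94], [-0.97, 2.17], [0.19, 2.56], [-1.23, 4.37], [0.02, 3.11], [-2.88, 2.88]. Speed limits (rad/s): [2.39, 2.39, 3.01, 3.14, 3.14, 3.14].

## Interface

Orientations are given as a unit quaternion [w, x, y, z].
In Python, from rig import ctrl, capture, camera_info gives the robot as it stands.
- The arm moves only by the tool apply_moves, never from a script. Its argument "targets" is a list of rows, each a list of 3 entries, a list of its own where there are three numbers: the finger opening in mm, from 0 to 85.4, then the shift along the world's x, y, z in mm, then the turn, a rotation vector about the world's x, y, z in degrees. In form: [[grip, [dx, dy, dz], [rx, ry, rz]], ...]. A call has 1 to 20 rows; each row is the pose to reach, as a shift and turn from the pose commanded when the call began; what a row does not reach only later rows make up. A row lasts 1/10 s, in which the tool goes at most 50 mm and 8.59 degrees, less where a joint would pass 70% of its speed; a pose out of reach is approached as far as the arm can. A call with a gripper value outside its range is refused whole. The fingers move at their own pace and stop on an object; "squeeze" is the grip in N (left out, the last holds). Time passes only in rows, so rows that repeat a pose let the fingers close. It gives the time, the measured TCP pose, the force, the opening and the grip force at its end, in the units of the state.
- ctrl.sense(): the state, without advancing time (a new reading comes with each control period).
- capture(name): name is "side" or "top" or "wrist"; returns (picture, depth): 420x560x3 uint8, blue, green, red; 420x560 float32, mm along the optical axis (not along the pixel's ray), 0 where there is no reading.
- camera_info(name): a dict with "vfov" (degrees; the focal length in pixels is half the picture's height over the tangent of half this angle, whatever the lens; pixels are square), "cx", "cy" (the principal point, pixels), "extrinsics" (4x4, takes a point from camera to world coordinates). Camera axes: x right, y down, z forward; pixel columns grow to the right and rows downward; lengths in mm; the calibration is good to about 2 mm. A picture is of the moment at which its call begins: read the wrist's pose just before it. camera_info takes no time and is no camera call; for the wrist camera it gives the pose at the moment of the call.
- ctrl.finish_job(): hands the job in; it is judged then, once.
The state is a dict: "time_s": time; "joints": joint angles; "dq": joint speeds; "tau": joint torques, N m; "eef_pos": TCP position; "ee_rot": TCP orientation; "force": force on the tool from outside, world axes, zero at the start; "wrist_torque": the same for the moment, N m; "grip_width": opening from 0.0 (shut) to 1.0 (fully open); "grip_force": force on a finger pad.
Only numpy, scipy, OpenCV 4.12 (cv2) and the standard library are available. Lean on these libraries where they do the work, as an engineer would, in place of code of your own. Each camera call takes 0.05 s, during which the arm holds its last target. There are 200 camera calls.

## Task

Pack the whole shortbread round: slide the turner's blade under it against the baking sheet's turned-up edge, lift it, and lay it flat, top side up, inside the gift box. Lay the turner back down on the table, clear of the box and with its blade flat, then fold the box's lid fully shut. Never touch the shortbread with the gripper, do not press it hard or drop it, and leave the broken half, the label roll and the marker where they are.

Things in the scene. Friction and masses are not known exactly. Their poses are not given: they have to be found in the camera images.
- turner: Cranked steel turner, loose, standing on its flat blade. Origin: centre of the blade's underside; x to its front edge, z up. Blade 95 mm long, 76 wide, 2 thick, front 15 mm bevelled to 0.7. A 7 mm rod neck rises from the rear (x -54) to the black handle: along x from -100 to -204, 18 wide (y), 22 tall, axis at z 50, level when the blade is flat. 140 g.
- turner_grip (a point): Point on the turner's handle axis, 125 mm behind the blade's centre and 50 mm above its underside; a good place to grip, closing across the 18 mm width.
- turner_tip (a point): Middle of the blade's front edge, at its underside.
- baking_sheet: Flat grey baking sheet, 180 x 230 mm, 4 mm thick, does not move. Origin: centre of its underside. x points to its one turned-up edge, a wall along y with its inner face at x = 84 mm and its top 23 mm above the table; the other three sides are flat and open.
- shortbread: Whole round shortbread, pale, scored into eight wedges, 92 mm across, 13 mm thick, 70 g, loose on the baking sheet near the turned-up edge. Origin: centre of its underside; z up through the scored top. Lower rim bevelled: radius 41 mm at the bottom, 46 mm from 5 mm up. It slides easily on the turner's blade.
- broken_half: Broken half of another shortbread round (a half disc of radius 46 mm, 13 mm thick) lying loose beside the whole one on the same baking sheet. Origin: where the centre of the full round would be, at its underside; the piece lies on its +x side.
- gift_box: Shallow square kraft cardboard gift box, does not move. Origin: centre of its underside. Outside 120 x 120 mm, walls 4 mm thick and 20 mm high, floor 4 mm thick, so inside 112 x 112 mm and 16 mm deep. The lid is hinged along its +x side; the other three sides are free.
- lid (a joint): Angle of the gift box's lid (rad): 0 shut, 1.57 upright, starts open at about 1.7 to 1.9. The hinge is stiff enough that the lid stays where it is left. The lid is a 120 x 120 mm shell 14 mm thick, 60 g.
- lid_hinge (a point): Middle of the lid's hinge line, on the box's +x wall, 20.5 mm above the table; the hinge axis is the box's y.
- lid_edge (a point): Middle of the lid's free edge, at its outer (top) face, 120 mm from the hinge line.
- label_roll: Bystander: roll of labels, 66 mm across, 36 mm high, lying on the table. Origin: centre of its underside.
- marker: Bystander: capped marker pen, 132 mm long, lying on the table. Origin: its middle at the underside.
Things that resemble listed ones, but are neither listed nor needed, are in the scene too. Leave any orange or red look-alike of the shortbread alone.

How it is judged:
By the outcome, as a careful person would: the job done as asked, in the order asked, and still so for the second after the job is handed in, with the robot touching nothing.
It also fails if it takes over 72 s, if anything falls off the work surface, if the arm or the gripper's body presses on something with over 40 N, if the wrist force passes 120 N, or if a joint passes its speed limit or range.

## Working session

There is one attempt and no reset: what is moved stays moved. The work goes in short steps, Python scripts to look and compute and a tool call to move; the robot and the scene stay as the last step left them, time stands still between calls to the robot, and variables do not carry over. Pictures are saved under pics/ and viewed, at most 10 in all, crops included, and the job is handed in when it is done.

Besides the shell and the picture viewer there is one more tool, called after "Request:" in YAML: its name, and indented under it one key for each argument. apply_moves: Moves the arm, as the interface text tells. Its arguments: {"type":"object","properties":{"targets":{"type":"array","items":{"type":"array"}},"squeeze":{"type":"number"}},"required":["targets"]}

```bash
mkdir -p pics; ls; cat > h.py <<'E'
import numpy as np,cv2
from rig import ctrl,capture,camera_info
def cam(n):
    i=camera_info(n); f=210/np.tan(np.radians(i['vfov'])/2); return f,i['cx'],i['cy'],np.array(i['extrinsics'])
def ray(n,uv,z,c=None):
    f,cx,cy,T=c or cam(n); uv=np.atleast_2d(uv).astype(float)
    d=np.c_[(uv[:,0]-cx)/f,(uv[:,1]-cy)/f,np.ones(len(uv))]@T[:3,:3].T
    return T[:3,3]+d*((z-T[2,3])/d[:,2])[:,None]
def cloud(n,dep,c=None):
    f,cx,cy,T=c or cam(n); v,u=np.mgrid[:420,:560]
    p=np.stack([(u-cx)/f*dep,(v-cy)/f*dep,dep],-1)@T[:3,:3].T+T[:3,3]; p[dep==0]=np.nan; return p
def proj(n,P,c=None):
    f,cx,cy,T=c or cam(n); q=(np.atleast_2d(P)-T[:3,3])@T[:3,:3]; return np.c_[q[:,0]/q[:,2]*f+cx,q[:,1]/q[:,2]*f+cy]
E
python3 - <<'E'
from h import *
for n in['top','side']:
    im,d=capture(n); np.savez(f'pics/{n}0.npz',im=im,d=d); cv2.imwrite(f'pics/{n}0.png',im)
    print(n,camera_info(n))
print(ctrl.sense())
E
```

```text
pics
top {'vfov': 51.28072047665918, 'cx': 284.9621427454006, 'cy': 210.52794801415337, 'extrinsics': array([[ 1.49900296e-02, -9.95295348e-01,  9.57207896e-02,
         2.86759208e+02],
       [-9.99887386e-01, -1.48525751e-02,  2.14835954e-03,
         4.76208077e+00],
       [-7.16552040e-04, -9.57422141e-02, -9.95405905e-01,
         1.10415891e+03],
       [ 0.00000000e+00,  0.00000000e+00,  0.00000000e+00,
         1.00000000e+00]])}
side {'vfov': 57.75529028902203, 'cx': 280.1768325939685, 'cy': 205.94611990208733, 'extrinsics': array([[ 9.08797946e-01, -2.34299624e-01,  3.45239019e-01,
         9.44521418e+01],
       [-4.17113682e-01, -4.90111329e-01,  7.65380338e-01,
        -6.75041348e+02],
       [-1.01227708e-02, -8.39579997e-01, -5.43141748e-01,
         5.61560465e+02],
       [ 0.00000000e+00,  0.00000000e+00,  0.00000000e+00,
         1.00000000e+00]])}
{'time_s': 0.1, 'joints': array([ 1.09358182e+00,  3.13400196e-01,  1.49831581e+00,  4.41142947e-07,
        1.33097576e+00, -2.23370704e-01]), 'dq': array([ 4.07505997e-04, -2.22551965e-03, -4.56693881e-04,  1.24894849e-03,
        1.70459554e-06,  3.33707705e-04]), 'tau': array([ 1.92278261e-03, -4.12900651e+01, -2.60144538e+01, -1.97470026e-04,
        3.02296132e-03,  2.64569593e-05]), 'eef_pos': array([131.74091149, 507.98877886, 230.80620368]), 'ee_rot': array([-1.88792461e-04,  1.26581439e-01,  9.91956066e-01, -5.16105532e-04]), 'force': array([-0.47073057, -0.28754825, -0.36294345]), 'wrist_torque': array([ 0.05650753, -0.02409561,  0.01929189]), 'grip_force': 0.0, 'grip_width': 1.0025478443964833}
```

View pics/top0.png

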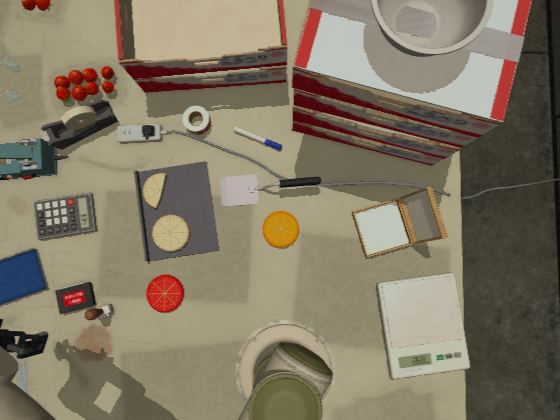

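View pics/side0.png

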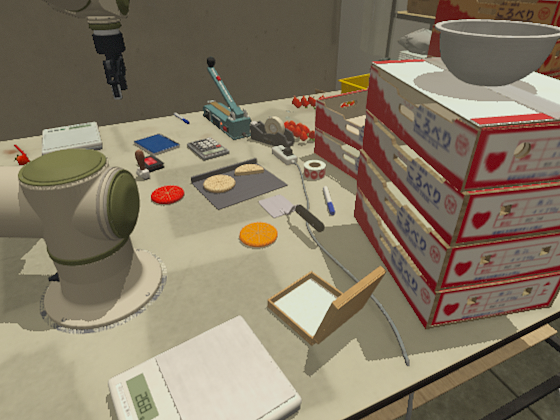

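Top view: the whole pale round is at (171,233) and the broken half at (154,190), both on the sheet, whose wall is at the left (u≈142, toward +y). The turner blade is at (240,190) with its handle at (300,182). The box is at (382,228) with its lid to the right. The roll is at (196,118) and the marker at (258,138).

Shortbread candidates are (171,233) pale, (281,230) orange and (165,293) red. Only the pale one on the sheet fits the description.

```bash
cat > m.py <<'E'
from h import *
import sys
Z=np.load('pics/top0.npz'); im,d=Z['im'],Z['d']; hsv=cv2.cvtColor(im,cv2.COLOR_BGR2HSV); P=cloud('top',d)
def comp(mask,seed,name):
    mask=cv2.morphologyEx(mask.astype(np.uint8)*255,cv2.MORPH_OPEN,np.ones((2,2)))
    n,l,s,c=cv2.connectedComponentsWithStats(mask); 
    v,u=np.nonzero(mask); k=np.argmin((u-seed[0])**2+(v-seed[1])**2); i=l[v[k],u[k]]
    m=(l==i).astype(np.uint8); cn=max(cv2.findContours(m,0,1)[0],key=cv2.contourArea); 
    print(name,s[i],'medZ',np.nanmedian(P[m>0][:,2]).round(1)); return m,cn
def rect(cn,z,name):
    w=ray('top',cn[:,0,:],z)[:,:2].astype(np.float32); r=cv2.minAreaRect(w); b=cv2.boxPoints(r); print(name,'rect',np.round(r[0],1),np.round(r[1],1),round(r[2],1),b.round(0).tolist()); return w
for s in [(240,190),(300,182),(171,225),(154,190),(190,190),(382,235),(425,210),(142,220)]: print(s,im[s[1],s[0]],hsv[s[1],s[0]],P[s[1],s[0]].round(1))
H,S,V=[hsv[...,i].astype(int) for i in range(3)]
reg=np.zeros((420,560),bool); reg[165:260,138:217]=1
m,cn=comp((V>140)&reg,(171,233),'bread'); w=rect(cn,17,'bread'); print(cv2.minEnclosingCircle(w)); 
w=ray('top',cn[:,0],17)[:,:2]; A=np.c_[2*w,np.ones(len(w))]; x=np.linalg.lstsq(A,(w**2).sum(1),rcond=None)[0]; print('fit',x[:2],np.sqrt(x[2]+x[:2]@x[:2]))
m,cn=comp((V>140)&reg,(154,190),'half'); rect(cn,17,'half')
reg[:]=0; reg[155:270,130:225]=1
m,cn=comp((V<110)&reg,(190,190),'sheet'); rect(cn,4,'sheet')
reg[:]=0; reg[165:200,272:325]=1
m,cn=comp((V<50)&reg,(300,182),'handle'); rect(cn,56,'handle')
q=P[m>0]; print('handle cloud',np.nanmin(q,0),np.nanmax(q,0))
reg[:]=0; reg[165:215,210:265]=1
m,cn=comp((np.abs(im.astype(int)-im[190,240].astype(int)).max(-1)<22)&reg,(240,190),'blade'); rect(cn,2,'blade')
reg[:]=0; reg[185:265,345:420]=1
m,cn=comp((V>170)&(S<40)&reg,(382,235),'boxfloor'); rect(cn,4,'boxfloor')
cv2.imwrite('pics/crop1.png',cv2.resize(im[150:270,130:460],None,fx=2.4,fy=2.4,interpolation=cv2.INTER_CUBIC))
E
python3 m.py
```

```text
(240, 190) [173 176 186] [  7  18 186] [443.6 122.3   1.2]
(300, 182) [39 42 44] [18 29 44] [456.5 -28.2  62.3]
(171, 225) [134 181 193] [ 24  78 193] [351.  290.5  15.9]
(154, 190) [134 180 193] [ 23  78 193] [437.9 335.9  18.2]
(190, 190) [88 87 94] [176  19  94] [441.5 249.2   2.5]
(382, 235) [183 196 190] [ 44  17 196] [ 334.5 -237.7    3.2]
(425, 210) [ 90 103 110] [ 20  46 110] [ 390.2 -318.6   91.4]
(142, 220) [53 53 54] [ 0  5 54] [362.  361.6  21.2]
bread [ 153  216   37   36 1043] medZ 16.5
bread rect [329.9 289.3] [86.9 89.6] 0.9 [[286.0, 333.0], [287.0, 244.0], [374.0, 245.0], [373.0, 335.0]]
((329.8304748535156, 288.9226379394531), 46.01771545410156)
fit [330.08478973 289.17345381] 44.1327195706107
half [144 174  22  35 520] medZ 16.3
half rect [439.1 338.9] [47.1 88.8] 79.9 [[391.0, 324.0], [479.0, 308.0], [487.0, 354.0], [400.0, 370.0]]
sheet [ 135  163   85  102 5005] medZ 3.6
sheet rect [384.1 279.9] [236.6 186. ] 9.7 [[252.0, 352.0], [283.0, 168.0], [516.0, 208.0], [485.0, 392.0]]
handle [281 178  41  10 291] medZ 58.7
handle rect [456.2 -31.1] [18.4 97. ] 5.5 [[442.0, 16.0], [452.0, -80.0], [470.0, -79.0], [461.0, 18.0]]
handle cloud [445.87720165 -84.09804528  -5.33672544] [472.58944821  17.64399391  65.50928341]
blade [ 221  175   39   32 1057] medZ 1.4
blade rect [441.8 121.8] [75.4 94.5] 5.5 [[400.0, 165.0], [409.0, 71.0], [484.0, 78.0], [475.0, 172.0]]
boxfloor [ 357  205   52   50 1777] medZ 4.2
boxfloor rect [ 349.9 -238.2] [106.7 107.8] 16.8 [[283.0, -202.0], [314.0, -305.0], [417.0, -274.0], [385.0, -171.0]]
```

View pics/crop1.png

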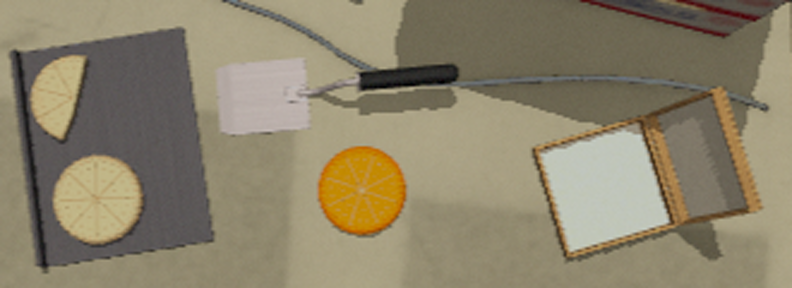

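The crop confirms it: the whole round is at crop (97,199), the half at (58,97), the blade at (262,97), the handle at (410,77), and the box floor at (605,190) with its lid to the right. Next I check the clearances (stack, scale) and the box rim.

```bash
python3 - <<'E'
from h import *
Z=np.load('pics/top0.npz'); im,d=Z['im'],Z['d']; P=cloud('top',d); p=P.reshape(-1,3); p=p[~np.isnan(p[:,0])]
for z in (70,150,250):
  for y in (-260,-160,-60,40):
    q=p[(p[:,2]>z)&(abs(p[:,1]-y)<50)&(p[:,0]>400)]; print('stack z>',z,'y',y,np.sort(q[:,0])[:4].round(0) if len(q) else None)
q=P[275:380,378:470].reshape(-1,3); q=q[(q[:,2]>12)&(q[:,2]<90)]; print('scale',np.percentile(q,[1,50,99],axis=0).round(0))
S=p[(p[:,2]>12)&(p[:,2]<30)&(p[:,0]>250)&(p[:,0]<440)&(p[:,1]<-150)&(p[:,1]>-330)]; r=cv2.minAreaRect(S[:,:2].astype(np.float32)); print('rim',r)
print('rimcorners',ray('top',[(352.9,212.5),(367.1,257.5)],20).round(1))
L=p[(p[:,2]>60)&(p[:,2]<145)&(p[:,0]>280)&(p[:,0]<460)&(p[:,1]<-270)&(p[:,1]>-400)]
u=np.array([.288,-.957]); v=np.array([.957,.288]); c=np.array([350,-237.])
s=(L[:,:2]-c)@u; print('lid along-x',np.percentile(s,[0,5,50,95,100]).round(0),'zmax',L[:,2].max(), 'at top s',np.median(s[L[:,2]>L[:,2].max()-6]), 'lat',np.percentile((L[:,:2]-c)@v,[1,99]).round(0))
s=(S[:,:2]-c)@u; t=(S[:,:2]-c)@v; print('rim s',np.percentile(s,[1,99]).round(1),'t',np.percentile(t,[1,99]).round(1))
# side camera: box floor & bread & blade
Z=np.load('pics/side0.npz'); Q=cloud('side',Z['d']); hs=cv2.cvtColor(Z['im'],cv2.COLOR_BGR2HSV)
m=np.zeros((420,560),np.uint8); m[272:340,265:335]=1; m&=((hs[...,2]>150)&(hs[...,1]<45)).astype(np.uint8)
cn=max(cv2.findContours(m,0,1)[0],key=cv2.contourArea); r=cv2.minAreaRect(ray('side',cn[:,0],4)[:,:2].astype(np.float32)); print('side floor',r)
m=np.zeros((420,560),np.uint8); m[172:196,198:237]=1; m&=(hs[...,2]>130).astype(np.uint8)
cn=max(cv2.findContours(m,0,1)[0],key=cv2.contourArea); w=ray('side',cn[:,0],15)[:,:2].astype(np.float32); print('side bread',cv2.minAreaRect(w))
m=np.zeros((420,560),np.uint8); m[190:222,255:298]=1; m&=((hs[...,2]>165)&(hs[...,1]<40)).astype(np.uint8)
cn=max(cv2.findContours(m,0,1)[0],key=cv2.contourArea); w=ray('side',cn[:,0],2)[:,:2].astype(np.float32); print('side blade',cv2.minAreaRect(w))
E
```

```text
stack z> 70 y -260 [401. 404. 406. 406.]
stack z> 70 y -160 [546. 546. 546. 547.]
stack z> 70 y -60 [570. 571. 571. 571.]
stack z> 70 y 40 [598. 598. 598. 598.]
stack z> 150 y -260 [522. 522. 522. 523.]
stack z> 150 y -160 [546. 546. 546. 547.]
stack z> 150 y -60 [570. 571. 571. 571.]
stack z> 150 y 40 [598. 598. 598. 599.]
stack z> 250 y -260 [522. 522. 522. 523.]
stack z> 250 y -160 [546. 547. 548. 548.]
stack z> 250 y -60 [571. 573. 573. 574.]
stack z> 250 y 40 [602. 602. 603. 603.]
scale [[   4. -425.   29.]
 [ 119. -324.   39.]
 [ 234. -227.   45.]]
rim ((355.6048583984375, -241.645751953125), (120.06299591064453, 136.77871704101562), 16.84868621826172)
rimcorners [[ 388.6 -162.    20. ]
 [ 277.8 -197.    20. ]]
lid along-x [ 69.  81.  92. 103. 107.] zmax 140.20059284887805 at top s 94.66479742455688 lat [-54.  63.]
rim s [-62.1  73.2] t [-55.4  63.8]
side floor ((356.2779235839844, -231.98468017578125), (100.53341674804688, 104.67488861083984), 17.030941009521484)
side bread ((333.4552307128906, 289.3759765625), (95.87593841552734, 92.69506072998047), 43.70621109008789)
side blade ((446.14520263671875, 122.32157897949219), (73.83043670654297, 93.2650375366211), 5.306963920593262)
```

Request:
apply_moves:
  targets:
    - [85,[324,-511,-60],[0,0,-70]]
    - [85,[324,-511,-60],[0,0,-70]]
    - [85,[324,-511,-60],[0,0,-70]]
    - [85,[324,-511,-60],[0,0,-70]]
    - [85,[324,-511,-60],[0,0,-70]]
    - [85,[324,-511,-60],[0,0,-70]]
    - [85,[324,-511,-60],[0,0,-70]]
    - [85,[324,-511,-60],[0,0,-70]]
    - [85,[324,-511,-60],[0,0,-70]]
    - [85,[324,-511,-60],[0,0,-70]]
    - [85,[324,-511,-60],[0,0,-70]]
    - [85,[324,-511,-60],[0,0,-70]]
    - [85,[324,-511,-60],[0,0,-70]]
    - [85,[324,-511,-60],[0,0,-70]]
    - [85,[324,-511,-60],[0,0,-70]]
    - [85,[324,-511,-60],[0,0,-70]]

```text
time_s: 1.7
eef_pos: [455.3, -1.6, 171.5]
ee_rot: [-0.0, 0.672, 0.741, 0.0]
force: [-0.3, 0.2, -1.0]
grip_width: 1.001
grip_force: 0.0
```

```bash
python3 - <<'E'
from h import *
c=cam('wrist'); im,d=capture('wrist'); s=ctrl.sense(); print(s['eef_pos'],s['ee_rot'],s['joints'])
cv2.imwrite('pics/w1.png',im); np.savez('pics/w1.npz',im=im,d=d)
P=cloud('wrist',d,c); print(c)
V=im.max(-1)
m=(V<60)&(P[...,2]>42)&(P[...,2]<75)
q=P[m]; r=cv2.minAreaRect(q[:,:2].astype(np.float32)) if len(q) else None; print(len(q),r)
E
```

```text
[455.400292    -1.69332986 171.54043247] [8.91205686e-05 6.71995017e-01 7.40555658e-01 8.65236189e-05] [-2.61998896e-01  2.20728016e-01  1.78458169e+00  7.98222217e-05
  1.13604531e+00 -3.59029916e-01]
(np.float64(359.06530950494056), 281.205680247005, 211.51230279882435, array([[ 9.95298651e-01,  9.21867803e-02,  2.97017458e-02,
         4.47678632e+02],
       [ 9.68464705e-02, -9.43584732e-01, -3.16652200e-01,
         8.01258877e+01],
       [-1.16503293e-03,  3.18040016e-01, -9.48076574e-01,
         3.13391413e+02],
       [ 0.00000000e+00,  0.00000000e+00,  0.00000000e+00,
         1.00000000e+00]]))
2667 ((504.63555908203125, -73.78109741210938), (185.93507385253906, 163.15113830566406), 73.37374877929688)
```

View pics/w1.png

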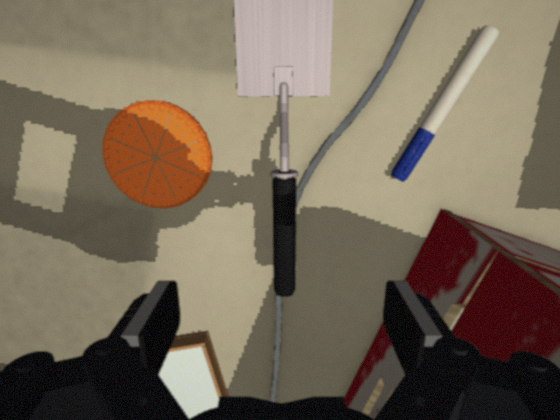

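The wrist view shows the handle straight ahead between the fingers, from (284,175) to (284,292), with the blade above it at (283,48). Nothing else lies under the fingers.

```bash
python3 - <<'E'
from h import *
Z=np.load('pics/w1.npz'); im,d=Z['im'],Z['d']; c=cam('wrist'); P=cloud('wrist',d,c)
m=np.zeros((420,560),np.uint8); m[165:300,265:305]=1; V=im.max(-1); m&=(V<60).astype(np.uint8)
cn=max(cv2.findContours(m,0,1)[0],key=cv2.contourArea); print('handle',cv2.minAreaRect(ray('wrist',cn[:,0],58,c)[:,:2].astype(np.float32)))
m=np.zeros((420,560),np.uint8); m[0:110,225:345]=1; m&=((V>165)&(im.min(-1)>150)).astype(np.uint8)
cn=max(cv2.findContours(m,0,1)[0],key=cv2.contourArea); w=ray('wrist',cn[:,0],2,c)[:,:2].astype(np.float32);print('blade',cv2.minAreaRect(w), P[40,270])
print(ray('wrist',[(236,97),(330,97)],2,c))
E
```

```text
handle ((460.07672119140625, -28.034679412841797), (17.6002197265625, 99.07164764404297), 5.551999568939209)
blade ((446.28717041015625, 111.08425903320312), (76.53398895263672, 69.82230377197266), 5.550475597381592) [434.93694117 117.19190043   1.63572975]
[[410.70806153  71.75785967   2.        ]
 [488.02935458  79.28869362   2.        ]]
```

Request:
apply_moves:
  targets:
    - [85,[1,1,-60],[0,0,0]]
    - [85,[1,1,-100],[0,0,0]]
    - [85,[1,1,-125],[0,0,0]]
    - [85,[1,1,-139],[0,0,0]]
    - [85,[1,1,-139],[0,0,0]]
    - [30,[1,1,-139],[0,0,0]]
    - [30,[1,1,-139],[0,0,0]]
    - [10,[1,1,-139],[0,0,0]]
    - [0,[1,1,-139],[0,0,0]]
    - [0,[1,1,-139],[0,0,0]]
    - [0,[1,1,-139],[0,0,0]]
    - [0,[1,1,-139],[0,0,0]]
  squeeze: 80

```text
time_s: 2.95
eef_pos: [457.0, -1.9, 32.6]
ee_rot: [0.0, 0.673, 0.74, 0.0]
force: [0.1, -0.9, 4.1]
grip_width: 0.196
grip_force: 79.4
```

```bash
python3 - <<'E'
from h import *
s=ctrl.sense(); print({k:np.round(s[k],3) for k in('time_s','eef_pos','ee_rot','force','grip_width','grip_force','joints')})
E
```

```text
{'time_s': np.float64(2.95), 'eef_pos': array([457.048,  -1.937,  32.587]), 'ee_rot': array([0.   , 0.673, 0.74 , 0.   ]), 'force': array([ 0.147, -0.949,  4.12 ]), 'grip_width': np.float64(0.196), 'grip_force': np.float64(79.432), 'joints': array([-0.262,  0.446,  1.913, -0.   ,  0.782, -0.357])}
```

Request:
apply_moves:
  targets:
    - [0,[0,0,10],[0,0,0]]
    - [0,[0,0,25],[0,0,0]]
    - [0,[-10,6,40],[0,0,1]]
    - [0,[-30,18,40],[0,0,2]]
    - [0,[-55,33,40],[0,0,4]]
    - [0,[-75,45,40],[0,0,4.2]]
    - [0,[-84,50,40],[0,0,4.2]]
    - [0,[-84,50,40],[0,0,4.2]]
    - [0,[-84,50,40],[0,0,4.2]]

```text
time_s: 3.85
eef_pos: [373.9, 47.8, 72.7]
ee_rot: [0.001, 0.645, 0.764, 0.0]
force: [-0.1, -0.5, -1.2]
grip_width: 0.194
grip_force: 78.8
```

```bash
python3 - <<'E'
from h import *
c=cam('wrist'); im,d=capture('wrist'); s=ctrl.sense(); print(s['eef_pos'],s['ee_rot'],s['force'])
np.savez('pics/w2.npz',im=im,d=d); t,dt=capture('top'); sd,ds=capture('side'); np.savez('pics/t2.npz',im=t,d=dt)
cv2.imwrite('pics/w2.png',np.vstack([im[:300],cv2.resize(t[150:270,130:354],(560,300))]))
P=cloud('wrist',d,c)
for uv in [(284,60),(284,30),(260,30),(310,30),(284,80)]: print(uv,im[uv[1],uv[0]],P[uv[1],uv[0]].round(1))
E
```

```text
[373.93352174  47.6850961   72.55951075] [5.44543592e-04 6.45245586e-01 7.63974978e-01 2.65263020e-04] [ 0.53704439 -0.01948036 -1.73962044]
(284, 60) [178 181 195] [359.3 141.8  41.7]
(284, 30) [173 177 191] [357.3 154.   39.6]
(260, 30) [169 173 187] [347.1 151.9  42. ]
(310, 30) [176 180 193] [368.5 155.8  40.2]
(284, 80) [155 160 171] [360.8 133.5  45.3]
```

View pics/w2.png

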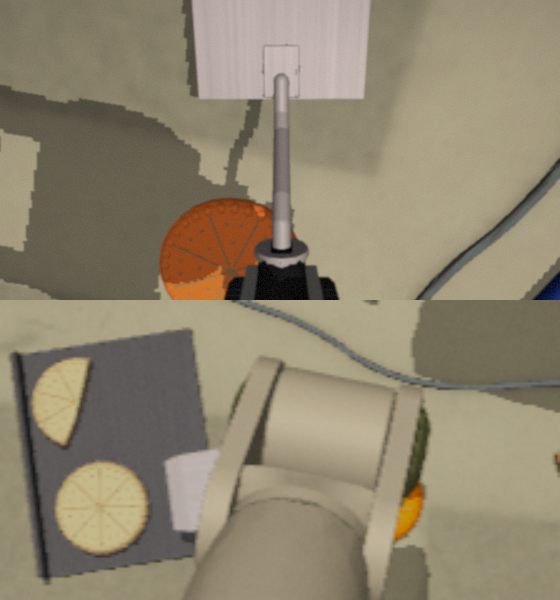

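The lower half shows the blade's front edge at crop (165,460) to (172,530), and the round at (102,507), still ahead of it. I'll use the known tip position to correct the top camera's bias.

```bash
python3 - <<'E'
from h import *
Z=np.load('pics/t2.npz'); im=Z['im']; V=im.max(-1).astype(int); S=V-im.min(-1)
P=cloud('top',Z['d'])
m=np.zeros((420,560),np.uint8); m[200:255,188:214]=1; m&=((V>150)&(S<35)).astype(np.uint8)
cn=max(cv2.findContours(m,0,1)[0],key=cv2.contourArea)[:,0]; 
w=ray('top',cn,41)[:,:2]; dr=np.array([-.1675,.9859]); n=np.array([.9859,.1675]); s=w@dr; l=w@n
print('front s',np.percentile(s,98),s.max(),'lat',np.percentile(l[s>s.max()-12],[2,98]),'z',np.nanmedian(P[m>0][:,2]))
t=np.array([345.0,218.1]); print('expected s',t@dr,'lat',t@n)
reg=np.zeros((420,560),np.uint8); reg[210:260,148:195]=1; m=((V>140)&(S>30)).astype(np.uint8)&reg
cn=max(cv2.findContours(m,0,1)[0],key=cv2.contourArea)[:,0]; w=ray('top',cn,13)[:,:2]
A=np.c_[2*w,np.ones(len(w))]; x=np.linalg.lstsq(A,(w**2).sum(1),rcond=None)[0]; print('bread',x[:2],np.sqrt(x[2]+x[:2]@x[:2]),'s',x[:2]@dr,'lat',x[:2]@n)
E
```

```text
front s 158.8743068357504 158.9823287367151 lat [341.57318599 410.86142674] z 40.661580122959435
expected s 157.23729 lat 376.66724999999997
bread [332.6947186  292.80822515] 44.421029238210494 s 232.95326380729247 lat 377.049100775287
```

```bash
python3 - <<'E'
from h import *
for f in('top0','t2'):
    im=np.load(f'pics/{f}.npz')['im']; V=im.max(-1).astype(int); S=V-im.min(-1)
    reg=np.zeros((420,560),np.uint8); reg[205:262,146:200]=1; m=((V>130)&(S>40)).astype(np.uint8)&reg
    cn=max(cv2.findContours(m,0,1)[0],key=cv2.contourArea); M=cv2.moments(m*1,True); print(f,M['m10']/M['m00'],M['m01']/M['m00'],M['m00'],cv2.fitEllipse(cn))
    u=[M['m10']/M['m00'],M['m01']/M['m00']]; print(ray('top',u,15))
    for x0 in(0,1): print(S[233,146:200].tolist() if x0 else '')
E
```

```text
top0 169.88504672897196 232.10186915887851 1070.0 ((170.09971618652344, 232.46168518066406), (35.232757568359375, 36.340721130371094), 55.770084381103516)
[[333.26873704 292.76660063  15.        ]]

[2, 4, 5, 6, 5, 15, 58, 59, 61, 69, 72, 72, 73, 73, 70, 71, 69, 69, 70, 68, 65, 64, 67, 66, 71, 66, 55, 58, 58, 57, 59, 57, 55, 57, 57, 55, 55, 55, 56, 57, 57, 62, 63, 38, 8, 7, 6, 2, 5, 8, 6, 4, 5, 5]
t2 169.89385474860336 232.08938547486034 1074.0 ((170.104736328125, 232.44277954101562), (35.34251022338867, 36.36215591430664), 58.4243049621582)
[[333.30012523 292.74591899  15.        ]]

[4, 3, 6, 7, 7, 16, 60, 64, 62, 70, 71, 73, 72, 71, 71, 68, 70, 71, 71, 66, 64, 62, 67, 67, 72, 66, 58, 59, 57, 57, 58, 57, 57, 57, 57, 56, 58, 57, 56, 57, 57, 62, 65, 39, 8, 5, 5, 2, 4, 6, 5, 7, 14, 16]
```

Request:
apply_moves:
  targets:
    - [0,[0,2,-12],[-0.7,-0.1,0]]
    - [0,[0,4,-22],[-1.48,-0.25,0]]
    - [0,[0,5,-27],[-1.48,-0.25,0]]
    - [0,[0,5,-29],[-1.48,-0.25,0]]
    - [0,[0,5,-30],[-1.48,-0.25,0]]
    - [0,[0,5,-31],[-1.48,-0.25,0]]
    - [0,[0,5,-31],[-1.48,-0.25,0]]

```text
time_s: 4.7
eef_pos: [373.1, 53.1, 41.5]
ee_rot: [0.01, 0.645, 0.764, -0.008]
force: [0.1, -1.2, -0.2]
grip_width: 0.198
grip_force: 78.9
```

Request:
apply_moves:
  targets:
    - [0,[0,0,-0.5],[0,0,0]]
    - [0,[0,0,-1],[0,0,0]]
    - [0,[0,0,-1],[0,0,0]]

```text
time_s: 5.0
eef_pos: [373.1, 53.1, 40.5]
ee_rot: [0.01, 0.645, 0.764, -0.008]
force: [0.7, -0.7, 1.8]
grip_width: 0.199
grip_force: 79.2
```

```bash
python3 - <<'E'
from h import *
for n in('side','top'):
    im,d=capture(n); cv2.imwrite(f'pics/{n}3.png',im)
s=ctrl.sense();print(s['eef_pos'],s['force'],s['wrist_torque'])
im=cv2.imread('pics/side3.png')[150:230,180:310]; cv2.imwrite('pics/c3.png',cv2.resize(im,None,fx=6,fy=6,interpolation=cv2.INTER_CUBIC))
E
```

```text
[373.04016187  53.15682841  40.44184462] [ 0.55059724 -1.24878829  0.61997053] [ 0.18955852 -0.03749203 -0.03681364]
```

View pics/c3.png

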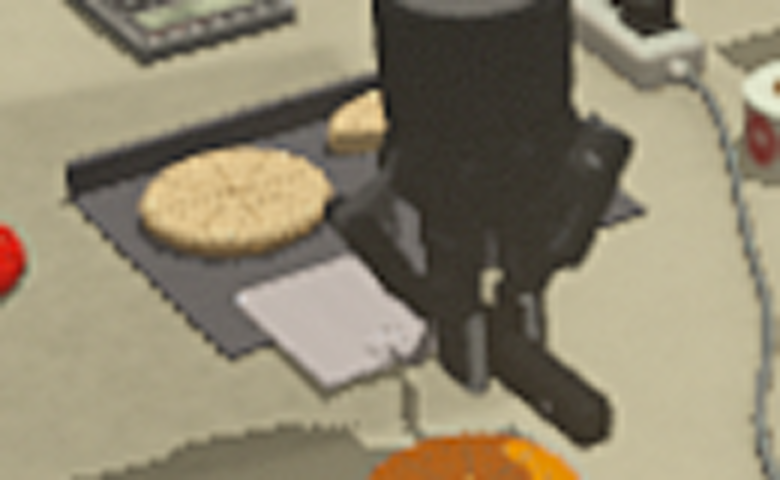

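The side crop shows the blade's front edge resting on the sheet, running from (240,298) to (350,255), just ahead of and square to the round at (235,200). I'll slide it in.

Request:
apply_moves:
  targets:
    - [0,[-1.3,7.9,0],[0,0,0]]
    - [0,[-2.5,14.8,0],[0,0,0]]
    - [0,[-3.4,19.7,0],[0,0,0]]
    - [0,[-4.2,24.6,0],[0,0,0]]
    - [0,[-5,29.6,0],[0,0,0]]
    - [0,[-5.9,34.5,0],[0,0,0]]
    - [0,[-6.7,39.4,0],[0,0,0]]
    - [0,[-7.5,44.4,0],[0,0,0]]
    - [0,[-8.4,49.3,0],[0,0,0]]
    - [0,[-9.2,54.2,0],[0,0,0]]
    - [0,[-10,59.2,0],[0,0,0]]
    - [0,[-10,59.2,0],[0,0,0]]

```text
time_s: 6.3
eef_pos: [362.6, 113.0, 40.3]
ee_rot: [0.01, 0.645, 0.764, -0.008]
force: [-0.6, 1.3, 1.1]
grip_width: 0.197
grip_force: 79.2
```

```bash
cat > look.py <<'E'
from h import *
import sys
k=sys.argv[1]
im,d=capture('top'); np.savez(f'pics/{k}.npz',im=im,d=d); sd,ds=capture('side'); cv2.imwrite(f'pics/{k}.png',np.vstack([cv2.resize(im[150:270,130:280],(600,480))[:300],cv2.resize(sd[150:230,180:310],(600,300))]))
V=im.max(-1).astype(int); S=V-im.min(-1); reg=np.zeros((420,560),np.uint8); reg[205:262,140:200]=1; m=((V>130)&(S>40)).astype(np.uint8)&reg
M=cv2.moments(m,True); p=ray('top',[M['m10']/M['m00'],M['m01']/M['m00']],15)[0,:2]; print('bread',p,M['m00'],'s',p@[-.1675,.9859],'lat',p@[.9859,.1675])
s=ctrl.sense(); print(s['eef_pos'],s['force'],s['wrist_torque'],'tip s',s['eef_pos'][:2]@[-.1675,.9859]+172.7)
E
python3 look.py l4
```

```text
bread [330.64806285 312.05842822] 1005.0 s 252.27485385434005 lat 378.25571188653146
[362.67023436 112.59468108  40.22365525] [-0.5314096   1.36147196  2.23161754] [0.55507892 0.102239   0.02567728] tip s 222.9598318168695
```

Request:
apply_moves:
  targets:
    - [0,[-0.8,4.9,0],[0,0,0]]
    - [0,[-1.7,9.9,0],[0,0,0]]
    - [0,[-2.5,14.8,0],[0,0,0]]
    - [0,[-3.4,19.7,0],[0,0,0]]
    - [0,[-4.2,24.6,0],[0,0,0]]
    - [0,[-5,29.6,0],[0,0,0]]
    - [0,[-5,29.6,0],[0,0,0]]

```text
time_s: 7.1
eef_pos: [357.7, 142.6, 40.3]
ee_rot: [0.01, 0.645, 0.764, -0.008]
force: [-0.1, 0.7, 1.5]
grip_width: 0.195
grip_force: 79.2
```

```bash
python3 look.py l5
```

```text
bread [334.56006687 325.45070681] 535.0 s 264.82304063935095 lat 384.35576331851985
[357.72057683 142.21933692  40.23849225] [0.0977552  0.87017739 1.31847559] [ 0.59570246  0.01010517 -0.01072368] tip s 252.99584764981518
```

View pics/l5.png

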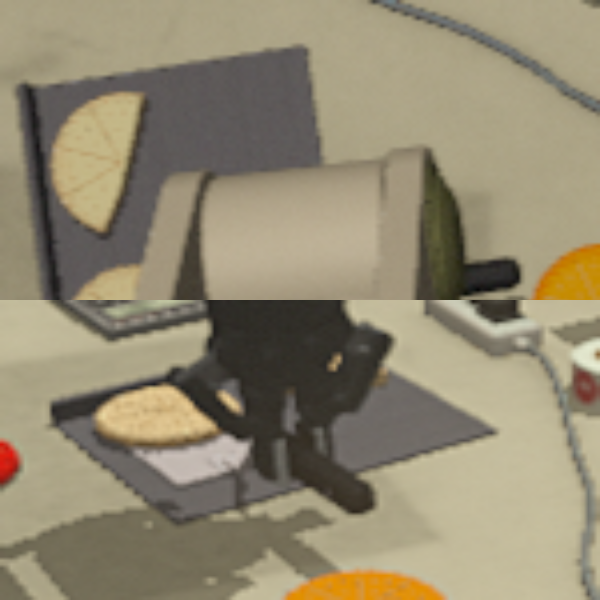

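The round is against the wall with the blade half under it, and the broken half hasn't moved. I'll continue to the wall.

Request:
apply_moves:
  targets:
    - [0,[-0.8,4.9,0],[0,0,0]]
    - [0,[-1.7,9.9,0],[0,0,0]]
    - [0,[-2.5,14.8,0],[0,0,0]]
    - [0,[-3.4,19.7,0],[0,0,0]]
    - [0,[-4.2,24.6,0],[0,0,0]]
    - [0,[-5,29.6,0],[0,0,0]]
    - [0,[-5.5,32.5,0],[0,0,0]]
    - [0,[-5.5,32.5,0],[0,0,0]]

```text
time_s: 8.0
eef_pos: [352.2, 175.0, 40.3]
ee_rot: [0.01, 0.645, 0.764, -0.008]
force: [-0.7, 1.5, 0.7]
grip_width: 0.195
grip_force: 79.2
```

Request:
apply_moves:
  targets:
    - [0,[-0.3,2,0],[0,0,0]]
    - [0,[-0.3,2,0],[0,0,0]]

```text
time_s: 8.2
eef_pos: [352.0, 176.6, 40.3]
ee_rot: [0.01, 0.645, 0.764, -0.008]
force: [-0.2, 2.0, 1.2]
grip_width: 0.194
grip_force: 79.2
```

Request:
apply_moves:
  targets:
    - [0,[-0.3,2,0],[0,0,0]]
    - [0,[-0.6,3.5,0],[0,0,0]]
    - [0,[-0.6,3.5,0],[0,0,0]]

```text
time_s: 8.5
eef_pos: [351.5, 180.1, 40.3]
ee_rot: [0.01, 0.645, 0.764, -0.008]
force: [0.2, 0.6, 1.2]
grip_width: 0.196
grip_force: 79.2
```

```bash
python3 look.py l6
```

```text
bread [364.62571815 290.77143714] 85.0 s 225.59675208752392 lat 408.18871124968217
[351.41679966 180.10647503  40.2790847 ] [0.25545716 0.16827609 0.46557786] [ 0.50630264 -0.02515395 -0.01971934] tip s 291.40465979018893
```

View pics/l6.png

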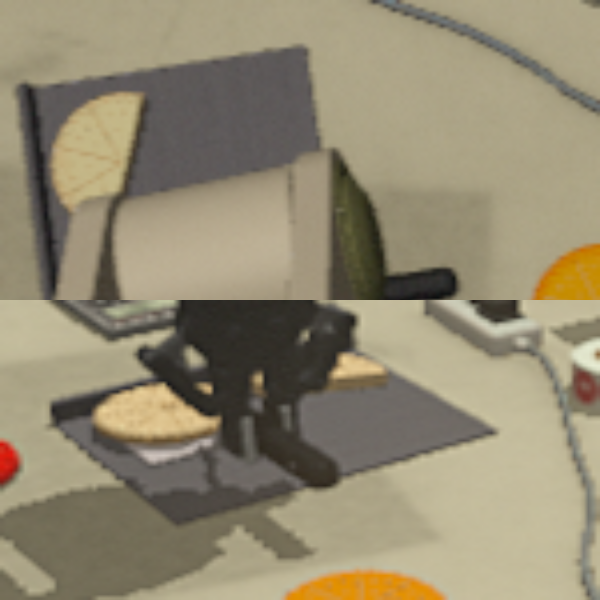

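The blade is almost fully under the round. I'll level it, lift slowly and check.

Request:
apply_moves:
  targets:
    - [0,[0,0,0.5],[0.8,0.14,0]]
    - [0,[0,0,1],[1.6,0.28,0]]
    - [0,[0,0,2],[2.3,0.39,0]]
    - [0,[0,0,4],[2.3,0.39,0]]
    - [0,[0,0,7],[2.3,0.39,0]]
    - [0,[0,0,11],[2.3,0.39,0]]
    - [0,[0,0,16],[2.3,0.39,0]]
    - [0,[0,0,22],[2.3,0.39,0]]
    - [0,[0,0,28],[2.3,0.39,0]]
    - [0,[0,0,34],[2.3,0.39,0]]
    - [0,[0,0,39],[2.3,0.39,0]]
    - [0,[0,0,42],[2.3,0.39,0]]
    - [0,[0,0,43],[2.3,0.39,0]]
    - [0,[0,0,43],[2.3,0.39,0]]

```text
time_s: 10.0
eef_pos: [351.4, 180.0, 83.3]
ee_rot: [-0.006, 0.645, 0.764, 0.005]
force: [0.2, -0.1, -1.2]
grip_width: 0.195
grip_force: 78.7
```

```bash
python3 look.py l7
```

```text
bread [344.89917795 335.54633861] 112.0 s 273.04452293389977 lat 396.2401112583252
[351.31189821 179.9443368   83.12036502] [-0.04671683 -0.06828285 -2.41716874] [-0.16637902 -0.03432335 -0.00178569] tip s 291.26237870518537
```

View pics/l7.png

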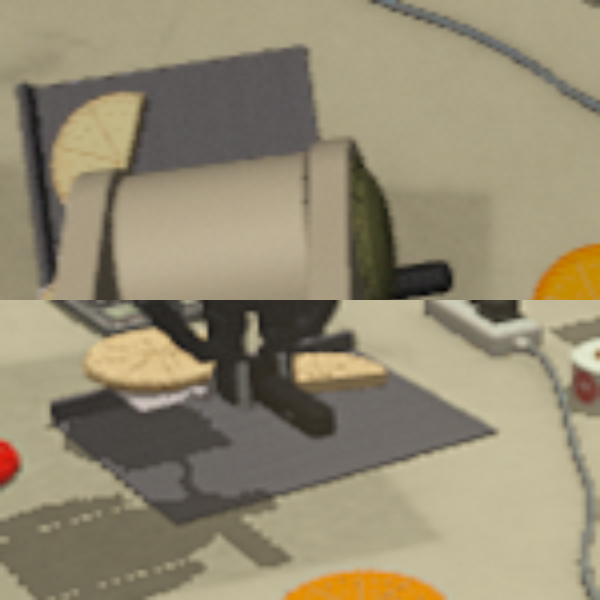

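The round sits on the lifted blade, clear of the wall, and the broken half is undisturbed. I'll carry it slowly to the box in three smooth legs.

Request:
apply_moves:
  targets:
    - [0,[0,-1,0],[0,0,-0.2]]
    - [0,[0.5,-4.5,0.5],[0,0,-0.8]]
    - [0,[1.3,-10,1],[0,0,-1.7]]
    - [0,[2.2,-16.6,1.8],[0,0,-2.9]]
    - [0,[3.3,-25,2.7],[0,0,-4.4]]
    - [0,[4.5,-34.6,3.7],[0,0,-6]]
    - [0,[5.9,-45.1,4.8],[0,0,-7.9]]
    - [0,[7.4,-56.3,6],[0,0,-9.9]]
    - [0,[8.9,-68,7.2],[0,0,-11.9]]
    - [0,[10.5,-80,8.5],[0,0,-14]]
    - [0,[12.1,-92,9.8],[0,0,-16.1]]
    - [0,[13.6,-103.7,11],[0,0,-18.1]]
    - [0,[15.1,-114.9,12.2],[0,0,-20.1]]
    - [0,[16.5,-125.4,13.3],[0,0,-22]]
    - [0,[17.7,-135,14.3],[0,0,-23.6]]
    - [0,[18.8,-143.4,15.2],[0,0,-25.1]]
    - [0,[19.7,-150.2,16],[0,0,-26.3]]
    - [0,[20.4,-155.5,16.5],[0,0,-27.2]]
    - [0,[20.9,-158.9,17],[0,0,-27.8]]
    - [0,[21,-160,17],[0,0,-28]]

```text
time_s: 12.1
eef_pos: [372.5, 19.8, 100.3]
ee_rot: [-0.004, 0.811, 0.585, 0.006]
force: [0.3, -0.8, -2.4]
grip_width: 0.197
grip_force: 78.7
```

```bash
python3 - <<'E'
from h import *
im,d=capture('side'); cv2.imwrite('pics/s8.png',im[80:300,150:420]); s=ctrl.sense(); print(s['eef_pos'],s['force'],s['wrist_torque'],s['joints'].round(2))
c=cam('wrist'); im,d=capture('wrist'); cv2.imwrite('pics/w8.png',cv2.resize(np.hstack([im[:200,100:460],cv2.resize(cv2.imread('pics/s8.png'),(245,200))]),(800,265)))
E
```

```text
[372.44749482  19.84729916 100.29031557] [-0.64939384  0.55328211 -1.2402772 ] [-0.22113997  0.08076951  0.01516718] [-0.27  0.15  2.09  0.02  0.89  0.03]
```

View pics/w8.png

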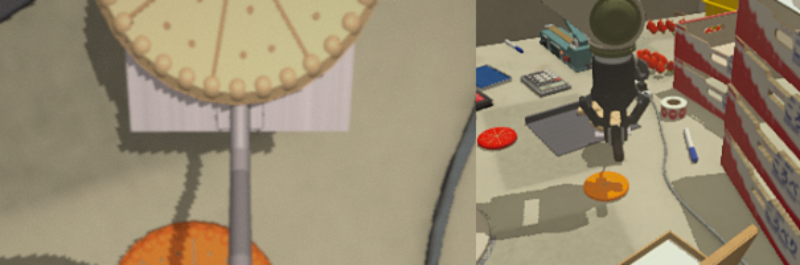

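The wrist view shows the round centred on the blade, with about 12 mm of blade showing behind it. It's stable, so I'll continue.

Request:
apply_moves:
  targets:
    - [0,[-0.3,-1.2,0],[0,0,-0.2]]
    - [0,[-1.2,-4.8,0],[0,0,-0.8]]
    - [0,[-2.6,-10.4,0],[0,0,-1.7]]
    - [0,[-4.4,-17.7,0],[0,0,-2.9]]
    - [0,[-6.6,-26.5,0],[0,0,-4.4]]
    - [0,[-9.1,-36.7,0],[0,0,-6]]
    - [0,[-11.8,-47.9,0],[0,0,-7.9]]
    - [0,[-14.8,-59.8,0],[0,0,-9.9]]
    - [0,[-17.9,-72.3,0],[0,0,-11.9]]
    - [0,[-21,-85,0],[0,0,-14]]
    - [0,[-24.1,-97.7,0],[0,0,-16.1]]
    - [0,[-27.2,-110.2,0],[0,0,-18.1]]
    - [0,[-30.2,-122.1,0],[0,0,-20.1]]
    - [0,[-32.9,-133.3,0],[0,0,-22]]
    - [0,[-35.4,-143.5,0],[0,0,-23.6]]
    - [0,[-37.6,-152.3,0],[0,0,-25.1]]
    - [0,[-39.4,-159.6,0],[0,0,-26.3]]
    - [0,[-40.8,-165.2,0],[0,0,-27.2]]
    - [0,[-41.7,-168.8,0],[0,0,-27.8]]
    - [0,[-42,-170,0],[0,0,-28]]

```text
time_s: 14.2
eef_pos: [330.4, -150.2, 100.3]
ee_rot: [-0.003, 0.928, 0.372, 0.007]
force: [0.5, -0.4, -2.2]
grip_width: 0.197
grip_force: 78.7
```

```bash
python3 - <<'E'
from h import *
c=cam('wrist'); im,d=capture('wrist'); s=ctrl.sense(); print(s['eef_pos'],s['ee_rot'],s['joints'].round(2))
t,dt=capture('top'); np.savez('pics/t9.npz',im=t,d=dt)
cv2.imwrite('pics/w9.png',np.hstack([im[:300],cv2.resize(t[150:290,320:430],(236,300))])); np.savez('pics/w9.npz',im=im,d=d,c=c[3])
E
```

```text
[ 330.39899261 -150.15858232  100.26645153] [-0.0027426   0.92835073  0.37163445  0.00672639] [-0.76  0.13  2.12  0.02  0.89  0.03]
```

View pics/w9.png

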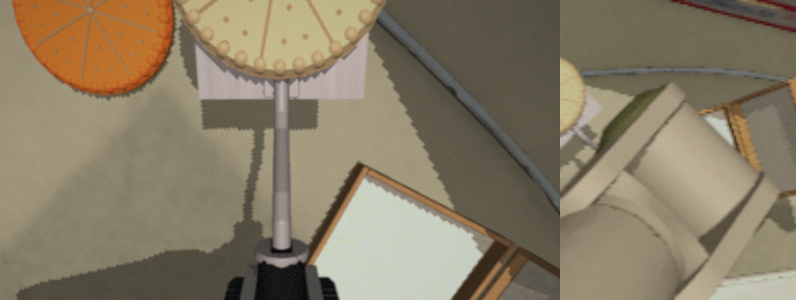

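The round is still seated on the blade. The box's outer rim corner is at (362,164) in the wrist view, and the hinge end of that rim is at about (517,243). I've now viewed 11 pictures, one over the allowance, so the rest of the checks will be numeric.

```bash
python3 - <<'E'
from h import *
Z=np.load('pics/w9.npz'); c=list(cam('wrist')); im=Z['im']
w=ray('wrist',[(362,164),(505,240)],20,c); print('corner,hinge end',w.round(1), np.degrees(np.arctan2(*(w[1]-w[0])[[1,0]])))
x=np.array([.288,-.957]); y=np.array([.957,.288]); print('centre from corner',w[0,:2]+60*x-60*y)
V=im.max(-1).astype(int); S=V-im.min(-1)
m=np.zeros((420,560),np.uint8); m[165:300,315:520]=1; m&=((V>165)&(S<35)).astype(np.uint8)
n,l,st,_=cv2.connectedComponentsWithStats(m); i=1+np.argmax(st[1:,4]); p=cv2.findContours((l==i).astype(np.uint8),0,1)[0][0][:,0]
q=ray('wrist',p,4,c)[:,:2]; s=(q-[353,-236])@x; t=(q-[353,-236])@y; print('floor t max',np.percentile(t,[90,98]),'s min',np.percentile(s,[2,10]),'smax',s.max())
print('z at floor',cloud('wrist',Z['d'],c)[230,380])
E
```

```text
corner,hinge end [[ 394.1 -158.9   20. ]
 [ 425.6 -266.2   20. ]] -73.64675136111887
centre from corner [ 353.94893942 -233.62123513]
floor t max [52.60149416 53.08032026] s min [-51.55163027 -51.2705282 ] smax 54.799285478282485
z at floor [ 371.3859482  -207.60808381    4.41287755]
```

Request:
apply_moves:
  targets:
    - [0,[-0.7,-0.9,0],[0,0,-0.2]]
    - [0,[-2.8,-3.4,0],[0,0,-0.8]]
    - [0,[-6.2,-7.4,0],[0,0,-1.6]]
    - [0,[-10.5,-12.7,0],[0,0,-2.8]]
    - [0,[-15.8,-19,0],[0,0,-4.2]]
    - [0,[-21.9,-26.4,0],[0,0,-5.8]]
    - [0,[-28.5,-34.4,0],[0,0,-7.6]]
    - [0,[-35.6,-43,0],[0,0,-9.5]]
    - [0,[-43,-52,0],[0,0,-11.4]]
    - [0,[-50.7,-61.1,0],[0,0,-13.5]]
    - [0,[-58.3,-70.3,0],[0,0,-15.5]]
    - [0,[-65.8,-79.3,0],[0,0,-17.4]]
    - [0,[-72.9,-87.8,0],[0,0,-19.3]]
    - [0,[-79.5,-95.8,0],[0,0,-21.1]]
    - [0,[-85.7,-103.2,0],[0,0,-22.7]]
    - [0,[-90.9,-109.5,0],[0,0,-24.1]]
    - [0,[-95.3,-114.8,0],[0,0,-25.3]]
    - [0,[-98.6,-118.8,0],[0,0,-26.2]]
    - [0,[-100.8,-121.4,0],[0,0,-26.7]]
    - [0,[-101.5,-122.3,0],[0,0,-26.9]]

```text
time_s: 16.3
eef_pos: [228.8, -272.5, 100.3]
ee_rot: [-0.001, 0.989, 0.145, 0.007]
force: [-0.1, 0.3, -2.7]
grip_width: 0.198
grip_force: 78.7
```

```bash
cat > lk.py <<'E'
from h import *
import sys
# wrist look: turner frame of box; bread + blade rear edge positions
x=np.array([.288,-.957]); y=np.array([.957,.288]); c0=np.array([353.5,-235])
c=cam('wrist'); im,d=capture('wrist'); s=ctrl.sense(); np.savez(f'pics/{sys.argv[1]}.npz',im=im,d=d)
e=s['eef_pos']; print('tcp',e.round(1),'box frame s,t',((e[:2]-c0)@x).round(1),((e[:2]-c0)@y).round(1),s['ee_rot'].round(4),'F',s['force'].round(1),'q',s['joints'].round(2),'t',s['time_s'])
P=cloud('wrist',d,c); V=im.max(-1).astype(int); S=V-im.min(-1)
m=(S>38)&(V>130)&(np.linalg.norm(P[...,:2]-c0,axis=-1)<75)&(im[...,1]>im[...,2]*.8)
q=P[m]; 
if len(q):
    S_,T_=(q[:,:2]-c0)@x,(q[:,:2]-c0)@y; print('bread px',m.sum(),'s',np.percentile(S_,[2,50,98]).round(1),'t',np.percentile(T_,[2,50,98]).round(1),'z',np.percentile(q[:,2],[5,50,95]).round(1))
    A=np.c_[q[:,:2]-c0,np.ones(len(q))]; k=np.linalg.lstsq(A,q[:,2],rcond=None)[0]; print('slope along t',np.degrees(np.arctan(k[:2]@y)).round(1),'along s',np.degrees(np.arctan(k[:2]@x)).round(1))
E
python3 lk.py k1
```

```text
tcp [ 228.8 -272.4  100.3] box frame s,t -0.1 -130.1 [-0.0011  0.9893  0.1455  0.0072] F [-0.5  0.1 -1.8] q [-1.22  0.12  2.14  0.02  0.89  0.05] t 16.35
bread px 11751 s [-41.2  -1.6  35. ] t [-41.  -24.4 -14. ] z [79.8 82.7 84. ]
slope along t 11.3 along s 8.8
```

```bash
cat > tab.py <<'E'
import numpy as np
def tcp(tt,zt,th):
    c,s=np.cos(np.radians(th)),np.sin(np.radians(th)); return tt-172.8*c+32.6*s, zt+172.8*s+32.6*c
def table(start,pts):
    t0,z0=tcp(*start)
    for p in pts:
        t,z=tcp(*p); dth=p[2]-start[2]; print([0,[round((t-t0)*.957,1),round((t-t0)*.288,1),round(z-z0,1)],[round(-.289*dth,2),round(.957*dth,2),0]],'abs z',round(z,1))
E
python3 - <<'E'
from tab import *
st=(43.1,70.1,-.8)
table(st,[(43,z,th) for z,th in [(68,-.8),(64,-.8),(58,-.8),(52,-.6),(46,-.4),(40,0),(35,0.3),(31,1),(28,1.5),(25,2.2),(22,3),(19.5,3.7),(17,4.5),(15,5.2),(13,6),(11.5,6.6),(10,7.2),(9,7.6),(8,8),(8,8)]])
E
```

```text
[0, [np.float64(-0.1), np.float64(-0.0), np.float64(-2.1)], [-0.0, 0.0, 0]] abs z 98.2
[0, [np.float64(-0.1), np.float64(-0.0), np.float64(-6.1)], [-0.0, 0.0, 0]] abs z 94.2
[0, [np.float64(-0.1), np.float64(-0.0), np.float64(-12.1)], [-0.0, 0.0, 0]] abs z 88.2
[0, [np.float64(0.0), np.float64(0.0), np.float64(-17.5)], [-0.06, 0.19, 0]] abs z 82.8
[0, [np.float64(0.1), np.float64(0.0), np.float64(-22.9)], [-0.12, 0.38, 0]] abs z 77.4
[0, [np.float64(0.3), np.float64(0.1), np.float64(-27.7)], [-0.23, 0.77, 0]] abs z 72.6
[0, [np.float64(0.5), np.float64(0.1), np.float64(-31.8)], [-0.32, 1.05, 0]] abs z 68.5
[0, [np.float64(0.9), np.float64(0.3), np.float64(-33.7)], [-0.52, 1.72, 0]] abs z 66.6
[0, [np.float64(1.2), np.float64(0.4), np.float64(-35.2)], [-0.66, 2.2, 0]] abs z 65.1
[0, [np.float64(1.6), np.float64(0.5), np.float64(-36.1)], [-0.87, 2.87, 0]] abs z 64.2
[0, [np.float64(2.2), np.float64(0.7), np.float64(-36.7)], [-1.1, 3.64, 0]] abs z 63.6
[0, [np.float64(2.7), np.float64(0.8), np.float64(-37.1)], [-1.3, 4.31, 0]] abs z 63.2
[0, [np.float64(3.3), np.float64(1.0), np.float64(-37.2)], [-1.53, 5.07, 0]] abs z 63.1
[0, [np.float64(3.8), np.float64(1.2), np.float64(-37.2)], [-1.73, 5.74, 0]] abs z 63.1
[0, [np.float64(4.5), np.float64(1.4), np.float64(-36.8)], [-1.97, 6.51, 0]] abs z 63.5
[0, [np.float64(5.0), np.float64(1.5), np.float64(-36.5)], [-2.14, 7.08, 0]] abs z 63.7
[0, [np.float64(5.5), np.float64(1.7), np.float64(-36.3)], [-2.31, 7.66, 0]] abs z 64.0
[0, [np.float64(5.9), np.float64(1.8), np.float64(-36.1)], [-2.43, 8.04, 0]] abs z 64.2
[0, [np.float64(6.3), np.float64(1.9), np.float64(-36.0)], [-2.54, 8.42, 0]] abs z 64.3
[0, [np.float64(6.3), np.float64(1.9), np.float64(-36.0)], [-2.54, 8.42, 0]] abs z 64.3
```

Request:
apply_moves:
  targets:
    - [0,[-0.1,0,-2.1],[0,0,0]]
    - [0,[-0.1,0,-6.1],[0,0,0]]
    - [0,[-0.1,0,-12.1],[0,0,0]]
    - [0,[0,0,-17.5],[-0.06,0.19,0]]
    - [0,[0.1,0,-22.9],[-0.12,0.38,0]]
    - [0,[0.3,0.1,-27.7],[-0.23,0.77,0]]
    - [0,[0.5,0.1,-31.8],[-0.32,1.05,0]]
    - [0,[0.9,0.3,-33.7],[-0.52,1.72,0]]
    - [0,[1.2,0.4,-35.2],[-0.66,2.2,0]]
    - [0,[1.6,0.5,-36.1],[-0.87,2.87,0]]
    - [0,[2.2,0.7,-36.7],[-1.1,3.64,0]]
    - [0,[2.7,0.8,-37.1],[-1.3,4.31,0]]
    - [0,[3.3,1,-37.2],[-1.53,5.07,0]]
    - [0,[3.8,1.2,-37.2],[-1.73,5.74,0]]
    - [0,[4.5,1.4,-36.8],[-1.97,6.51,0]]
    - [0,[5,1.5,-36.5],[-2.14,7.08,0]]
    - [0,[5.5,1.7,-36.3],[-2.31,7.66,0]]
    - [0,[5.9,1.8,-36.1],[-2.43,8.04,0]]
    - [0,[6.3,1.9,-36],[-2.54,8.42,0]]
    - [0,[6.3,1.9,-36],[-2.54,8.42,0]]

```text
time_s: 18.35
eef_pos: [235.3, -270.4, 64.3]
ee_rot: [0.01, 0.987, 0.145, -0.069]
force: [0.3, -0.2, -1.1]
grip_width: 0.194
grip_force: 78.7
```

```bash
python3 lk.py k2; python3 - <<'E'
from tab import *
table((43,8,8),[(43,7,8.5),(43,6,9.2),(43,5,10),(43,4.3,11),(43,4.3,12),(42,4.3,13),(40,4.3,14),(37,4.3,15),(34,4.3,16),(30,4.3,17),(26,4.3,18),(22,4.3,19),(18,4.3,20),(14,4.3,20.5),(10,4.3,21),(6,4.3,21.5),(2,4.3,22),(-2,4.3,23),(-6,4.3,23.5),(-8,4.3,24)])
E
```

```text
tcp [ 235.3 -270.4   64.3] box frame s,t -0.2 -123.3 [ 0.0101  0.9869  0.1454 -0.0687] F [-0.3 -0.1 -2. ] q [-1.08  0.24  2.12 -0.19  0.81  0.33] t 18.4
bread px 12358 s [-43.2  -1.8  35.9] t [-39.  -21.9 -11.2] z [27.7 30.7 33.1]
slope along t 3.3 along s 2.6
[0, [np.float64(0.5), np.float64(0.1), np.float64(0.5)], [-0.14, 0.48, 0]] abs z 64.8
[0, [np.float64(1.2), np.float64(0.4), np.float64(1.5)], [-0.35, 1.15, 0]] abs z 65.8
[0, [np.float64(2.0), np.float64(0.6), np.float64(2.8)], [-0.58, 1.91, 0]] abs z 67.1
[0, [np.float64(3.0), np.float64(0.9), np.float64(4.9)], [-0.87, 2.87, 0]] abs z 69.3
[0, [np.float64(4.1), np.float64(1.2), np.float64(7.8)], [-1.16, 3.83, 0]] abs z 72.1
[0, [np.float64(4.3), np.float64(1.3), np.float64(10.6)], [-1.44, 4.79, 0]] abs z 74.9
[0, [np.float64(3.6), np.float64(1.1), np.float64(13.4)], [-1.73, 5.74, 0]] abs z 77.7
[0, [np.float64(2.0), np.float64(0.6), np.float64(16.2)], [-2.02, 6.7, 0]] abs z 80.5
[0, [np.float64(0.4), np.float64(0.1), np.float64(18.9)], [-2.31, 7.66, 0]] abs z 83.3
[0, [np.float64(-2.0), np.float64(-0.6), np.float64(21.7)], [-
[... 232 characters left out ...]
loat64(-2.8), np.float64(29.7)], [-3.47, 11.48, 0]] abs z 94.0
[0, [np.float64(-12.3), np.float64(-3.7), np.float64(31.0)], [-3.61, 11.96, 0]] abs z 95.4
[0, [np.float64(-15.4), np.float64(-4.6), np.float64(32.3)], [-3.76, 12.44, 0]] abs z 96.7
[0, [np.float64(-18.4), np.float64(-5.5), np.float64(33.6)], [-3.9, 12.92, 0]] abs z 98.0
[0, [np.float64(-21.5), np.float64(-6.5), np.float64(34.9)], [-4.05, 13.4, 0]] abs z 99.3
[0, [np.float64(-23.7), np.float64(-7.1), np.float64(37.5)], [-4.33, 14.35, 0]] abs z 101.8
[0, [np.float64(-26.7), np.float64(-8.0), np.float64(38.8)], [-4.48, 14.83, 0]] abs z 103.1
[0, [np.float64(-27.8), np.float64(-8.4), np.float64(40.0)], [-4.62, 15.31, 0]] abs z 104.4
```

Request:
apply_moves:
  targets:
    - [0,[0.5,0.1,0.5],[-0.14,0.48,0]]
    - [0,[1.2,0.4,1.5],[-0.35,1.15,0]]
    - [0,[2,0.6,2.8],[-0.58,1.91,0]]
    - [0,[3,0.9,4.9],[-0.87,2.87,0]]
    - [0,[4.1,1.2,7.8],[-1.16,3.83,0]]
    - [0,[4.3,1.3,10.6],[-1.44,4.79,0]]
    - [0,[3.6,1.1,13.4],[-1.73,5.74,0]]
    - [0,[2,0.6,16.2],[-2.02,6.7,0]]
    - [0,[2,0.6,16.2],[-2.02,6.7,0]]

```text
time_s: 19.3
eef_pos: [237.3, -269.9, 80.8]
ee_rot: [0.019, 0.981, 0.145, -0.129]
force: [-1.3, 0.2, -0.6]
grip_width: 0.198
grip_force: 78.9
```

```bash
python3 lk.py k3; python3 - <<'E'
from tab import *
table((37,4.3,15),[(34,4.3,16),(30,4.3,17),(26,4.3,18),(22,4.3,19),(18,4.3,20),(14,4.3,20.5),(10,4.3,21),(6,4.3,21.5),(2,4.3,22),(-2,4.3,23),(-6,4.3,23.5),(-8,4.3,24)])
E
```

```text
tcp [ 237.3 -269.9   80.6] box frame s,t -0.1 -121.3 [ 0.0192  0.9809  0.1446 -0.1289] F [-1.6 -0.7 -0.9] q [-1.    0.25  2.07 -0.32  0.92  0.49] t 19.35
bread px 12114 s [-41.6  -1.6  36.1] t [-53.  -24.5 -14.2] z [30.4 35.2 38.8]
slope along t 5.2 along s 2.6
[0, [np.float64(-1.6), np.float64(-0.5), np.float64(2.8)], [-0.29, 0.96, 0]] abs z 83.3
[0, [np.float64(-4.1), np.float64(-1.2), np.float64(5.5)], [-0.58, 1.91, 0]] abs z 86.0
[0, [np.float64(-6.5), np.float64(-2.0), np.float64(8.2)], [-0.87, 2.87, 0]] abs z 88.7
[0, [np.float64(-8.9), np.float64(-2.7), np.float64(10.9)], [-1.16, 3.83, 0]] abs z 91.4
[0, [np.float64(-11.2), np.float64(-3.4), np.float64(13.5)], [-1.44, 4.79, 0]] abs z 94.0
[0, [np.float64(-14.3), np.float64(-4.3), np.float64(14.8)], [-1.59, 5.26, 0]] abs z 95.4
[0, [np.float64(-17.4), np.float64(-5.2), np.float64(16.1)], [-1.73, 5.74, 0]] abs z 96.7
[0, [np.float64(-20.4), np.float64(-6.1), np.float64(17.4)], [-1.88, 6.22, 0]] abs z 98.0
[0, [np.float64(-23.5), np.float64(-7.1), np.float64(18.7)], [-2.02, 6.7, 0]] abs z 99.3
[0, [np.float64(-25.7), np.float64(-7.7), np.float64(21.3)], [-2.31, 7.66, 0]] abs z 101.8
[0, [np.float64(-28.7), np.float64(-8.6), np.float64(22.6)], [-2.46, 8.13, 0]] abs z 103.1
[0, [np.float64(-29.8), np.float64(-9.0), np.float64(23.9)], [-2.6, 8.61, 0]] abs z 104.4
```

Request:
apply_moves:
  targets:
    - [0,[-1.6,-0.5,2.8],[-0.29,0.96,0]]
    - [0,[-4.1,-1.2,5.5],[-0.58,1.91,0]]
    - [0,[-6.5,-2,8.2],[-0.87,2.87,0]]
    - [0,[-8.9,-2.7,10.9],[-1.16,3.83,0]]
    - [0,[-11.2,-3.4,13.5],[-1.44,4.79,0]]
    - [0,[-14.3,-4.3,14.8],[-1.59,5.26,0]]
    - [0,[-14.3,-4.3,14.8],[-1.59,5.26,0]]

```text
time_s: 20.05
eef_pos: [222.7, -274.2, 95.4]
ee_rot: [0.026, 0.974, 0.143, -0.176]
force: [-0.1, 0.3, 0.7]
grip_width: 0.195
grip_force: 78.9
```

```bash
python3 lk.py k4; python3 - <<'E'
from h import *
x=np.array([.288,-.957]); y=np.array([.957,.288]); c0=np.array([353.5,-235])
for k in('k3','k4'):
    Z=np.load(f'pics/{k}.npz'); im=Z['im']; V=im.max(-1).astype(int); S=V-im.min(-1)
    # column of pixels straight ahead: label transitions
    col=im[:,300]; print(k,[ (r,tuple(int(a) for a in col[r])) for r in range(0,140,8)])
    print([int(a) for a in Z['d'][0:140:8,300]])
E
```

```text
tcp [ 222.8 -274.2   95.3] box frame s,t -0.2 -136.4 [ 0.026   0.9736  0.1433 -0.1758] F [-1.1 -0.1 -0.3] q [-0.98  0.25  2.05 -0.41  1.    0.55] t 20.1
bread px 1749 s [-53.9  -1.7  37.7] t [-54.8 -36.7 -34. ] z [18.8 37.2 39.2]
slope along t 54.2 along s 4.2
k3 [(0, (159, 208, 220)), (8, (157, 211, 220)), (16, (160, 213, 221)), (24, (161, 216, 223)), (32, (161, 213, 221)), (40, (160, 215, 222)), (48, (161, 215, 221)), (56, (126, 172, 199)), (64, (143, 194, 223)), (72, (95, 132, 158)), (80, (200, 204, 221)), (88, (195, 200, 215)), (96, (202, 205, 221)), (104, (79, 109, 142)), (112, (119, 145, 155)), (120, (120, 145, 155)), (128, (124, 149, 158)), (136, (119, 146, 155))]
[141, 142, 143, 143, 145, 145, 146, 147, 147, 152, 162, 163, 165, 177, 200, 203, 204, 207]
k4 [(0, (143, 196, 218)), (8, (123, 168, 203)), (16, (92, 131, 161)), (24, (194, 197, 213)), (32, (195, 197, 212)), (40, (196, 201, 216)), (48, (194, 199, 212)), (56, (188, 192, 207)), (64, (194, 199, 215)), (72, (186, 190, 205)), (80, (196, 201, 216)), (88, (192, 198, 213)), (96, (203, 208, 222)), (104, (127, 154, 163)), (112, (125, 151, 160)), (120, (123, 150, 159)), (128, (124, 148, 157)), (136, (120, 147, 154))]
[139, 142, 147, 156, 156, 157, 159, 159, 161, 162, 163, 163, 165, 207, 210, 214, 216, 220]
```

The blade is withdrawing while the round stays put (edge row 72 to 16 as the blade moves back). I'll finish the withdrawal at a steeper tilt.

```bash
python3 - <<'E'
from tab import *
table((14,4.3,20.5),[(11,4.3,21),(7,4.3,21.8),(3,4.3,22.6),(-1,4.3,23.4),(-4,4.3,24.2),(-7,4.3,25),(-10,4.3,26),(-13,4.3,27),(-16,4.3,28),(-19,4.3,29),(-22,4.3,30),(-25,4.5,31),(-28,5.5,31.5),(-31,6.5,32),(-34,7.5,32),(-38,10,32),(-44,14,32),(-54,22,32),(-68,34,32),(-82,46,32)])
E
```

```text
[0, [np.float64(-2.1), np.float64(-0.6), np.float64(1.3)], [-0.14, 0.48, 0]] abs z 96.7
[0, [np.float64(-4.7), np.float64(-1.4), np.float64(3.4)], [-0.38, 1.24, 0]] abs z 98.7
[0, [np.float64(-7.2), np.float64(-2.2), np.float64(5.5)], [-0.61, 2.01, 0]] abs z 100.8
[0, [np.float64(-9.8), np.float64(-2.9), np.float64(7.5)], [-0.84, 2.78, 0]] abs z 102.8
[0, [np.float64(-11.3), np.float64(-3.4), np.float64(9.5)], [-1.07, 3.54, 0]] abs z 104.9
[0, [np.float64(-12.8), np.float64(-3.9), np.float64(11.5)], [-1.3, 4.31, 0]] abs z 106.9
[0, [np.float64(-14.0), np.float64(-4.2), np.float64(14.0)], [-1.59, 5.26, 0]] abs z 109.4
[0, [np.float64(-15.0), np.float64(-4.5), np.float64(16.4)], [-1.88, 6.22, 0]] abs z 111.8
[0, [np.float64(-16.1), np.float64(-4.8), np.float64(18.9)], [-2.17, 7.18, 0]] abs z 114.2
[0, [np.float64(-17.1), np.float64(-5.2), np.float64(21.2)], [-2.46, 8.13, 0]] abs z 116.6
[0, [np.float64(-18.1), np.float64(-5.4), np.float64(23.6)], [-2.75, 9.09, 0]] abs z 118.9
[0, [np.float64(-19.0), np.float64(-5.7), np.float64(26.1)], [-3.03, 10.05, 0]] abs z 121.4
[0, [np.float64(-20.9), np.float64(-6.3), np.float64(28.2)], [-3.18, 10.53, 0]] abs z 123.6
[0, [np.float64(-22.8), np.float64(-6.9), np.float64(30.4)], [-3.32, 11.01, 0]] abs z 125.7
[0, [np.float64(-25.7), np.float64(-7.7), np.float64(31.4)], [-3.32, 11.01, 0]] abs z 126.7
[0, [np.float64(-29.5), np.float64(-8.9), np.float64(33.9)], [-3.32, 11.01, 0]] abs z 129.2
[0, [np.float64(-35.2), np.float64(-10.6), np.float64(37.9)], [-3.32, 11.01, 0]] abs z 133.2
[0, [np.float64(-44.8), np.float64(-13.5), np.float64(45.9)], [-3.32, 11.01, 0]] abs z 141.2
[0, [np.float64(-58.2), np.float64(-17.5), np.float64(57.9)], [-3.32, 11.01, 0]] abs z 153.2
[0, [np.float64(-71.6), np.float64(-21.6), np.float64(69.9)], [-3.32, 11.01, 0]] abs z 165.2
```

Request:
apply_moves:
  targets:
    - [0,[-2.1,-0.6,1.3],[-0.14,0.48,0]]
    - [0,[-4.7,-1.4,3.4],[-0.38,1.24,0]]
    - [0,[-7.2,-2.2,5.5],[-0.61,2.01,0]]
    - [0,[-9.8,-2.9,7.5],[-0.84,2.78,0]]
    - [0,[-11.3,-3.4,9.5],[-1.07,3.54,0]]
    - [0,[-12.8,-3.9,11.5],[-1.3,4.31,0]]
    - [0,[-14,-4.2,14],[-1.59,5.26,0]]
    - [0,[-15,-4.5,16.4],[-1.88,6.22,0]]
    - [0,[-16.1,-4.8,18.9],[-2.17,7.18,0]]
    - [0,[-17.1,-5.2,21.2],[-2.46,8.13,0]]
    - [0,[-18.1,-5.4,23.6],[-2.75,9.09,0]]
    - [0,[-18.1,-5.4,23.6],[-2.75,9.09,0]]

```text
time_s: 21.3
eef_pos: [204.8, -279.6, 119.1]
ee_rot: [0.038, 0.956, 0.141, -0.256]
force: [-0.8, -0.1, 0.8]
grip_width: 0.193
grip_force: 79.0
```

```bash
python3 lk.py k5; cat > sd.py <<'E'
from h import *
import sys
x=np.array([.288,-.957]); y=np.array([.957,.288]); c0=np.array([353.5,-235])
for n in ('side','top'):
    im,d=capture(n); P=cloud(n,d); V=im.max(-1).astype(int); S=V-im.min(-1); q=P[...,:2]-c0; s,t=q@x,q@y
    m=(abs(s)<54)&(abs(t)<54)&(P[...,2]>6)&(P[...,2]<60)&(V>120)&(S>40)&(S<110)
    if m.sum()<20: print(n,'few',m.sum()); continue
    A=np.c_[s[m],t[m],np.ones(m.sum())]; z=P[...,2][m]; k=np.linalg.lstsq(A,z,rcond=None)[0]; r=z-A@k; g=abs(r)<3; k=np.linalg.lstsq(A[g],z[g],rcond=None)[0]
    print(n,m.sum(),'s',np.percentile(s[m],[1,50,99]).round(1),'t',np.percentile(t[m],[1,50,99]).round(1),'z',np.percentile(z,[2,50,98]).round(1),'tilt s,t',np.degrees(np.arctan(k[:2])).round(1),'z0',k[2].round(1))
E
python3 sd.py
```

```text
tcp [ 204.8 -279.6  119. ] box frame s,t -0.2 -155.1 [ 0.038   0.9556  0.1409 -0.256 ] F [-1.  -0.3  0. ] q [-0.93  0.26  2.01 -0.55  1.13  0.65] t 21.35
side 1254 s [-53.7   1.2  41.7] t [-43.6  -6.4  42. ] z [17.9 24.9 31.2] tilt s,t [ 0.1 -8.4] z0 24.4
top 250 s [-48.5 -20.4  18.2] t [-3.6 27.3 44.6] z [13.7 19.  24.3] tilt s,t [-1.3 -6.4] z0 21.2
```

```bash
python3 - <<'E'
from tab import *
table((-22,4.3,30),[(-23,4.3,31.5),(-24,4.3,33),(-25,4.3,34.5),(-26,4.4,36),(-27,4.4,37.5),(-28,4.4,39),(-29,4.4,40.5),(-30,4.4,42),(-31,4.4,43.5),(-32,4.5,45),(-33,4.5,46),(-34.5,4.5,46),(-36,4.5,46.5),(-37.5,4.5,46.5),(-39,4.8,47),(-40.5,5.2,47),(-42,6,47),(-43.5,7,47),(-45,8,47)])
E
```

```text
[0, [np.float64(2.0), np.float64(0.6), np.float64(3.5)], [-0.43, 1.44, 0]] abs z 122.4
[0, [np.float64(4.0), np.float64(1.2), np.float64(6.8)], [-0.87, 2.87, 0]] abs z 125.8
[0, [np.float64(6.1), np.float64(1.8), np.float64(10.1)], [-1.3, 4.31, 0]] abs z 129.0
[0, [np.float64(8.3), np.float64(2.5), np.float64(13.4)], [-1.73, 5.74, 0]] abs z 132.3
[0, [np.float64(10.6), np.float64(3.2), np.float64(16.5)], [-2.17, 7.18, 0]] abs z 135.5
[0, [np.float64(13.0), np.float64(3.9), np.float64(19.5)], [-2.6, 8.61, 0]] abs z 138.5
[0, [np.float64(15.4), np.float64(4.6), np.float64(22.5)], [-3.03, 10.05, 0]] abs z 141.4
[0, [np.float64(17.9), np.float64(5.4), np.float64(25.3)], [-3.47, 11.48, 0]] abs z 144.3
[0, [np.float64(20.5), np.float64(6.2), np.float64(28.1)], [-3.9, 12.92, 0]] abs z 147.0
[0, [np.float64(23.2), np.float64(7.0), np.float64(30.8)], [-4.33, 14.35, 0]] abs z 149.7
[0, [np.float64(24.7), np.float64(7.4), np.float64(32.5)], [-4.62, 15.31, 0]] abs z 151.4
[0, [np.float64(23.2), np.float64(7.0), np.float64(32.5)], [-4.62, 15.31, 0]] abs z 151.4
[0, [np.float64(23.0), np.float64(6.9), np.float64(33.4)], [-4.77, 15.79, 0]] abs z 152.3
[0, [np.float64(21.6), np.float64(6.5), np.float64(33.4)], [-4.77, 15.79, 0]] abs z 152.3
[0, [np.float64(21.4), np.float64(6.4), np.float64(34.5)], [-4.91, 16.27, 0]] abs z 153.4
[0, [np.float64(19.9), np.float64(6.0), np.float64(34.9)], [-4.91, 16.27, 0]] abs z 153.8
[0, [np.float64(18.5), np.float64(5.6), np.float64(35.7)], [-4.91, 16.27, 0]] abs z 154.6
[0, [np.float64(17.1), np.float64(5.1), np.float64(36.7)], [-4.91, 16.27, 0]] abs z 155.6
[0, [np.float64(15.6), np.float64(4.7), np.float64(37.7)], [-4.91, 16.27, 0]] abs z 156.6
```

Request:
apply_moves:
  targets:
    - [0,[2,0.6,3.5],[-0.43,1.44,0]]
    - [0,[4,1.2,6.8],[-0.87,2.87,0]]
    - [0,[6.1,1.8,10.1],[-1.3,4.31,0]]
    - [0,[8.3,2.5,13.4],[-1.73,5.74,0]]
    - [0,[10.6,3.2,16.5],[-2.17,7.18,0]]
    - [0,[13,3.9,19.5],[-2.6,8.61,0]]
    - [0,[15.4,4.6,22.5],[-3.03,10.05,0]]
    - [0,[17.9,5.4,25.3],[-3.47,11.48,0]]
    - [0,[20.5,6.2,28.1],[-3.9,12.92,0]]
    - [0,[23.2,7,30.8],[-4.33,14.35,0]]
    - [0,[24.7,7.4,32.5],[-4.62,15.31,0]]
    - [0,[23.2,7,32.5],[-4.62,15.31,0]]
    - [0,[23.2,7,32.5],[-4.62,15.31,0]]

```text
time_s: 22.75
eef_pos: [227.9, -272.5, 151.4]
ee_rot: [0.057, 0.911, 0.134, -0.386]
force: [0.9, 0.8, 0.4]
grip_width: 0.195
grip_force: 79.1
```

```bash
python3 lk.py k6; python3 sd.py
```

```text
tcp [ 227.9 -272.5  151.4] box frame s,t -0.3 -131.0 [ 0.0571  0.9109  0.1341 -0.386 ] F [ 1.4  0.2 -0.2] q [-0.75  0.37  1.88 -0.68  1.41  0.82] t 22.8
side 1282 s [-53.5  -0.   38. ] t [-33.8   3.8  50.8] z [12.5 17.9 20. ] tilt s,t [-0.1  0.5] z0 17.8
top few 0
```

The round already lies flat: top at z≈17.8 (4+13=17), tilt about 0.5°. I'll lift the blade out.

Request:
apply_moves:
  targets:
    - [0,[-1.4,-0.4,1.5],[0,0,0]]
    - [0,[-4.3,-1.3,5.5],[0,0,0]]
    - [0,[-7.2,-2.2,11.5],[0,0,0]]
    - [0,[-9.6,-2.9,20],[0,0,0]]
    - [0,[-14.4,-4.3,32],[0,0,0]]
    - [0,[-24,-7.2,60],[0,0,0]]
    - [0,[-38,-11.5,100],[0,0,0]]
    - [0,[-38,-11.5,100],[2,-7,0]]
    - [0,[-38,-11.5,100],[4,-13.5,0]]
    - [0,[-38,-11.5,100],[6.5,-21,0]]
    - [0,[-38,-11.5,100],[8.7,-28.7,0]]
    - [0,[-38,-11.5,100],[11,-36.4,0]]
    - [0,[-38,-11.5,100],[13.3,-44,0]]
    - [0,[-38,-11.5,100],[13.3,-44,0]]

```text
time_s: 24.3
eef_pos: [188.2, -284.7, 252.5]
ee_rot: [0.001, 0.99, 0.144, 0.001]
force: [-0.1, -0.8, -1.1]
grip_width: 0.2
grip_force: 78.8
```

```bash
python3 lk.py k7; python3 sd.py
```

```text
tcp [ 188.6 -284.4  252.1] box frame s,t -0.3 -172.1 [ 6.000e-04  9.896e-01  1.440e-01 -9.000e-04] F [ 1.1 -0.3 -1.9] q [-1.33 -0.13  1.93 -0.    1.34 -0.05] t 24.35
side 1325 s [-53.8  -0.9  38.3] t [-34.8   3.5  50.9] z [11.7 17.8 20.2] tilt s,t [-0.1  0.4] z0 17.7
top 920 s [-46.4  -8.3  39.1] t [-32.5  14.2  52.1] z [12.2 16.5 21. ] tilt s,t [-0.2  0.1] z0 16.4
```

Request:
apply_moves:
  targets:
    - [0,[20,21,0],[0,0,6]]
    - [0,[55,58,0],[0,0,14]]
    - [0,[90,95,0],[0,0,22]]
    - [0,[120,126,0],[0,0,30]]
    - [0,[150,158,0],[0,0,38]]
    - [0,[180,190,-20],[0,0,46]]
    - [0,[205,216,-40],[0,0,54]]
    - [0,[230,242,-70],[0,0,62]]
    - [0,[250,263,-100],[0,0,70]]
    - [0,[262,276,-130],[0,0,77]]
    - [0,[268,282,-150],[0,0,78.9]]
    - [0,[268,282,-160],[0,0,78.9]]
    - [0,[268,282,-160],[0,0,78.9]]
    - [0,[268,282,-160],[0,0,78.9]]

```text
time_s: 25.85
eef_pos: [458.2, -2.0, 92.1]
ee_rot: [0.0, 0.671, 0.741, -0.0]
force: [-1.2, -0.3, -0.4]
grip_width: 0.197
grip_force: 78.8
```

```bash
python3 lk.py k8; python3 sd.py
```

```text
tcp [458.4  -2.3  92.4] box frame s,t -192.5 167.4 [7.000e-04 6.715e-01 7.410e-01 2.000e-04] F [ 0.1  0.2 -1.4] q [-0.26  0.34  1.87 -0.    0.93 -0.36] t 25.9
bread px 8 s [-67.8 -66.5 -63.4] t [22.8 26.2 29.8] z [-1.1 -0.8  0.2]
slope along t -3.7 along s -9.5
side 1313 s [-53.6  -0.4  37.9] t [-34.    3.2  51.2] z [11.1 17.8 20.1] tilt s,t [-0.2  0.4] z0 17.8
top 1039 s [-46.1  -3.7  38.5] t [-32.2  10.1  51.8] z [12.  16.5 20.8] tilt s,t [-0.   0.2] z0 16.6
```

Request:
apply_moves:
  targets:
    - [0,[-1,0,-20],[0,0,0]]
    - [0,[-1,0,-40],[0,0,0]]
    - [0,[-1,0,-52],[0,0,0]]
    - [0,[-1,0,-57],[0,0,0]]
    - [0,[-1,0,-59],[0,0,0]]
    - [0,[-1,0,-60],[0,0,0]]
    - [0,[-1,0,-60],[0,0,0]]

```text
time_s: 26.7
eef_pos: [457.6, -2.3, 32.4]
ee_rot: [0.0, 0.671, 0.741, 0.0]
force: [-1.8, -1.1, 5.1]
grip_width: 0.195
grip_force: 79.8
```

Request:
apply_moves:
  targets:
    - [25,[0,0,0.3],[0,0,0]]
    - [40,[0,0,0.3],[0,0,0]]
    - [60,[0,0,0.3],[0,0,0]]
    - [80,[0,0,0.3],[0,0,0]]
    - [80,[0,0,0.3],[0,0,0]]
    - [80,[0,0,15],[0,0,0]]
    - [80,[0,0,40],[0,0,0]]
    - [80,[0,0,85],[0,0,0]]
    - [80,[0,0,130],[0,0,0]]
    - [80,[0,0,180],[0,0,0]]
    - [0,[0,0,220],[0,0,0]]
    - [0,[0,0,220],[0,0,0]]
    - [0,[0,0,220],[0,0,0]]

```text
time_s: 28.0
eef_pos: [457.0, -2.0, 251.4]
ee_rot: [0.0, 0.671, 0.741, 0.0]
force: [0.7, 0.7, -0.9]
grip_width: 0.437
grip_force: 0.0
```

```bash
python3 - <<'E'
from h import *
c=cam('wrist'); im,d=capture('wrist'); s=ctrl.sense(); print(s['eef_pos'],s['ee_rot'],s['grip_width'],s['time_s']); P=cloud('wrist',d,c)
m=(im.min(-1)>150)&(abs(P[...,2])<12)&(P[...,1]>60)&(P[...,1]<190)&(abs(P[...,0]-443)<60)
q=P[m]; print(len(q),cv2.minAreaRect(q[:,:2].astype(np.float32)),np.percentile(q[:,2],[2,50,98]))
m=(im.max(-1)<60)&(P[...,2]>40)&(P[...,2]<72)&(abs(P[...,0]-458)<30)&(P[...,1]<25)&(P[...,1]>-95); q=P[m]; print('handle',len(q),np.median(q,0))
# lid
x=np.array([.288,-.957]); y=np.array([.957,.288]); c0=np.array([353.5,-235])
for n in('side','top'):
    im,d=capture(n); P=cloud(n,d).reshape(-1,3); P=P[~np.isnan(P[:,0])]; S=(P[:,:2]-c0)@x; T=(P[:,:2]-c0)@y
    m=(S>50)&(S<130)&(abs(T)<62)&(P[:,2]>25)&(P[:,2]<170); S,T,z=S[m],T[m],P[m,2]
    for z0 in range(30,150,15):
        k=abs(z-z0)<6; print(n,z0,k.sum(),np.percentile(S[k],[3,50,97]).round(0) if k.sum()>5 else '',np.percentile(T[k],[3,97]).round(0) if k.sum()>5 else '')
    print('zmax',np.percentile(z,99.5))
E
```

```text
[456.57743397  -1.90328683 250.33653934] [-9.97375636e-04  6.71326775e-01  7.41160737e-01 -3.56519578e-04] 0.3475602144768802 28.05
7337 ((438.4619445800781, 114.51301574707031), (106.03697967529297, 100.42396545410156), 1.8098093271255493) [-0.70967397  1.27390659  3.44593748]
handle 1581 [459.75850952 -24.05354662  59.67451091]
side 30 96 [67. 79. 81.] [-60.  51.]
side 45 111 [72. 83. 86.] [-60.  52.]
side 60 118 [76. 88. 90.] [-59.  52.]
side 75 128 [81. 92. 94.] [-60.  53.]
side 90 128 [85. 96. 99.] [-60.  53.]
side 105 136 [ 88. 101. 103.] [-59.  50.]
side 120 148 [ 93. 105. 108.] [-60.  55.]
side 135 603 [ 97. 103. 110.] [-58.  56.]
zmax 136.94416840910176
top 30 149 [60. 73. 76.] [-54.  57.]
top 45 158 [66. 77. 80.] [-56.  57.]
top 60 162 [71. 82. 85.] [-56.  56.]
top 75 165 [75. 86. 89.] [-56.  57.]
top 90 172 [81. 91. 94.] [-56.  56.]
top 105 174 [84. 95. 98.] [-57.  56.]
top 120 25 [86. 92. 98.] [-58.  59.]
top 135 322 [ 92.  98. 106.] [-55.  57.]
zmax 137.13984935525835
```

The turner is flat on the table and the round is still flat. Next is the lid, which is open at about 107°. I'll work out the pushing arc with shut fingers.

```bash
cat > arc.py <<'E'
import numpy as np
x=np.array([.288,-.957]); y=np.array([.957,.288]); c0=np.array([353.5,-235])
def pt(a,rho=100,w=11):
    a=np.radians(a); d=np.array([-np.cos(a),np.sin(a)]); n=np.array([np.sin(a),np.cos(a)]); H=np.array([60,20.5])
    p=H+rho*d+14*n; tip=H+120*d+14*n; return max(p[0],tip[0]) + w if a>np.pi/2 else p[0]+w, p[1]
def W(s,z): return np.r_[c0+s*x,z]
E
python3 - <<'E'
from arc import *
from rig import ctrl
print(ctrl.sense()['eef_pos']); print('above',W(150,250).round(1))
A=W(150,112)
for a in list(range(110,0,-5))+[2,0]: print(a,(W(*pt(a))-A).round(1).tolist(),np.round(pt(a),0))
E
```

```text
[456.49273096  -1.89263982 249.92599112]
above [ 396.7 -378.5  250. ]
110 [-7.1, 23.7, -2.3] [125. 110.]
105 [-9.9, 32.9, 1.5] [116. 113.]
100 [-12.8, 42.5, 4.5] [106. 117.]
95 [-15.7, 52.2, 6.9] [ 95. 119.]
90 [-18.7, 62.2, 8.5] [ 85. 120.]
85 [-21.2, 70.6, 9.3] [ 76. 121.]
80 [-23.8, 79.0, 9.4] [ 67. 121.]
75 [-26.3, 87.4, 8.7] [ 59. 121.]
70 [-28.8, 95.7, 7.3] [ 50. 119.]
65 [-31.3, 103.9, 5.0] [ 41. 117.]
60 [-33.7, 111.8, 2.1] [ 33. 114.]
55 [-36.0, 119.5, -1.6] [ 25. 110.]
50 [-38.2, 126.9, -5.9] [ 17. 106.]
45 [-40.3, 133.8, -10.9] [ 10. 101.]
40 [-42.2, 140.3, -16.5] [ 3. 96.]
35 [-44.0, 146.3, -22.7] [-3. 89.]
30 [-45.7, 151.8, -29.4] [-9. 83.]
25 [-47.1, 156.7, -36.5] [-14.  75.]
20 [-48.4, 160.9, -44.1] [-18.  68.]
15 [-49.5, 164.6, -52.1] [-22.  60.]
10 [-50.4, 167.5, -60.3] [-25.  52.]
5 [-51.1, 169.8, -68.8] [-27.  43.]
2 [-51.4, 170.8, -74.0] [-28.  38.]
0 [-51.6, 171.3, -77.5] [-29.  34.]
```

Request:
apply_moves:
  targets:
    - [0,[0,-45,0],[0,0,4]]
    - [0,[-10,-90,0],[0,0,8]]
    - [0,[-20,-135,0],[0,0,11.3]]
    - [0,[-30,-180,0],[0,0,11.3]]
    - [0,[-40,-225,0],[0,0,11.3]]
    - [0,[-50,-270,0],[0,0,11.3]]
    - [0,[-55,-315,0],[0,0,11.3]]
    - [0,[-60,-360,0],[0,0,11.3]]
    - [0,[-60,-376,0],[0,0,11.3]]
    - [0,[-60,-376,0],[0,0,11.3]]
    - [0,[-60,-376,0],[0,0,11.3]]

```text
time_s: 29.25
eef_pos: [396.9, -377.3, 250.3]
ee_rot: [-0.001, 0.595, 0.804, 0.0]
force: [0.4, -0.1, -0.4]
grip_width: -0.001
grip_force: 0.0
```

Request:
apply_moves:
  targets:
    - [0,[0,-1,-45],[0,0,0]]
    - [0,[0,-1,-90],[0,0,0]]
    - [0,[0,-1,-125],[0,0,0]]
    - [0,[0,-1,-138],[0,0,0]]
    - [0,[0,-1,-138],[0,0,0]]

```text
time_s: 29.75
eef_pos: [397.0, -377.7, 112.6]
ee_rot: [-0.001, 0.595, 0.804, 0.0]
force: [0.2, -0.6, 0.7]
grip_width: 0.006
grip_force: 0.0
```

Request:
apply_moves:
  targets:
    - [0,[-4,12,0],[0,0,0]]
    - [0,[-7.1,23.7,0],[0,0,0]]
    - [0,[-9.9,32.9,1.5],[0,0,0]]
    - [0,[-12.8,42.5,4.5],[0,0,0]]
    - [0,[-15.7,52.2,6.9],[0,0,0]]
    - [0,[-15.7,52.2,6.9],[0,0,0]]

```text
time_s: 30.35
eef_pos: [381.3, -326.0, 121.2]
ee_rot: [0.0, 0.595, 0.804, -0.0]
force: [-0.5, -0.1, -1.2]
grip_width: 0.003
grip_force: 0.0
```

```bash
cat > lid.py <<'E'
from h import *
from arc import x,y,c0
im,d=capture('side'); P=cloud('side',d).reshape(-1,3); P=P[~np.isnan(P[:,0])]; S=(P[:,:2]-c0)@x; T=(P[:,:2]-c0)@y
for z0 in (30,45,60,75,90,105,120,135):
    m=(S>-75)&(S<130)&(T<-20)&(T>-62)&(abs(P[:,2]-z0)<5); print(z0,m.sum(),np.percentile(S[m],[3,50,97]).round(0) if m.sum()>3 else '')
s=ctrl.sense(); e=s['eef_pos']; print(e.round(1),((e[:2]-c0)@x).round(1),s['force'].round(1),s['time_s'])
E
python3 lid.py
```

```text
30 79 [64. 77. 78.]
45 76 [66. 78. 79.]
60 76 [67. 79. 80.]
75 85 [68. 80. 81.]
90 91 [69. 81. 82.]
105 89 [70. 82. 83.]
120 95 [71. 83. 84.]
135 155 [72. 82. 85.]
[ 381.4 -326.5  120.9] 95.6 [ 0.5 -0.3 -0.2] 30.4
```

Request:
apply_moves:
  targets:
    - [0,[-3,10,1.6],[0,0,0]]
    - [0,[-5.5,18.4,2.4],[0,0,0]]
    - [0,[-8.1,26.8,2.5],[0,0,0]]
    - [0,[-10.6,35.2,1.8],[0,0,0]]
    - [0,[-13.1,43.5,0.4],[0,0,0]]
    - [0,[-15.6,51.7,-1.9],[0,0,0]]
    - [0,[-18,59.6,-4.8],[0,0,0]]
    - [0,[-20.3,67.3,-8.5],[0,0,0]]
    - [0,[-22.5,74.7,-12.8],[0,0,0]]
    - [0,[-24.6,81.6,-17.8],[0,0,0]]
    - [0,[-26.5,88.1,-23.4],[0,0,0]]
    - [0,[-28.3,94.1,-29.6],[0,0,0]]
    - [0,[-30,99.6,-36.3],[0,0,0]]
    - [0,[-30,99.6,-36.3],[0,0,0]]

```text
time_s: 31.8
eef_pos: [350.8, -226.2, 83.1]
ee_rot: [-0.001, 0.595, 0.804, 0.0]
force: [0.4, 0.1, 0.2]
grip_width: 0.0
grip_force: 0.0
```

```bash
python3 lid.py
```

```text
30 73 [46. 65. 69.]
45 281 [28. 48. 58.]
60 279 [ 2. 22. 32.]
75 262 [-24.  -4.   6.]
90 192 [-34. -27. -19.]
105 0 
120 0 
135 25 [-2.  4.  5.]
[ 351.1 -226.8   83.6] -8.5 [-0.2 -0.5  0.5] 31.85
```

Request:
apply_moves:
  targets:
    - [0,[-1.4,4.9,-7.1],[0,0,0]]
    - [0,[-2.7,9.1,-14.7],[0,0,0]]
    - [0,[-3.8,12.8,-22.7],[0,0,0]]
    - [0,[-4.7,15.7,-30.9],[0,0,0]]
    - [0,[-5.4,18,-39.4],[0,0,0]]
    - [0,[-5.7,19,-44.6],[0,0,0]]
    - [0,[-5.9,19.5,-47],[0,0,0]]
    - [0,[-5.9,19.5,-47],[0,0,0]]

```text
time_s: 32.65
eef_pos: [345.4, -207.7, 36.7]
ee_rot: [-0.0, 0.595, 0.804, 0.0]
force: [-0.1, 0.1, 0.1]
grip_width: 0.002
grip_force: 0.0
```

Request:
apply_moves:
  targets:
    - [0,[0,0,-0.8],[0,0,0]]
    - [0,[0,0,-1.5],[0,0,0]]
    - [0,[0,0,-1.5],[0,0,0]]

```text
time_s: 32.95
eef_pos: [345.5, -207.8, 35.6]
ee_rot: [-0.0, 0.595, 0.804, -0.0]
force: [0.7, 0.6, 0.4]
grip_width: -0.004
grip_force: 0.0
```

Request:
apply_moves:
  targets:
    - [0,[0,0,-0.7],[0,0,0]]
    - [0,[0,0,-1.3],[0,0,0]]
    - [0,[0,0,-1.3],[0,0,0]]

```text
time_s: 33.25
eef_pos: [345.5, -207.8, 34.4]
ee_rot: [-0.0, 0.595, 0.804, 0.0]
force: [0.4, 1.3, 3.5]
grip_width: -0.001
grip_force: 2.5
```

Request:
apply_moves:
  targets:
    - [0,[0,0,-0.5],[0,0,0]]
    - [0,[0,0,-0.5],[0,0,0]]

```text
time_s: 33.45
eef_pos: [345.5, -207.8, 34.3]
ee_rot: [-0.0, 0.595, 0.804, -0.0]
force: [-1.4, 3.0, 12.2]
grip_width: -0.0
grip_force: 6.0
```

Firm contact at z=34.3, which is the shut height. I'll retract and verify.

Request:
apply_moves:
  targets:
    - [0,[0,0,3],[0,0,0]]
    - [0,[0,0,25],[0,0,0]]
    - [0,[0,0,75],[0,0,0]]
    - [0,[0,0,125],[0,0,0]]
    - [0,[0,45,165],[0,0,0]]
    - [0,[0,90,200],[0,0,0]]
    - [0,[0,130,215],[0,0,0]]
    - [0,[0,130,215],[0,0,0]]
    - [0,[0,130,215],[0,0,0]]

```text
time_s: 34.35
eef_pos: [345.6, -77.0, 249.2]
ee_rot: [0.001, 0.594, 0.804, 0.0]
force: [-0.6, -0.9, -0.2]
grip_width: 0.001
grip_force: 0.0
```

```bash
python3 - <<'E'
from h import *
from arc import x,y,c0
for n in('side','top'):
    im,d=capture(n); P=cloud(n,d); q=P[...,:2]-c0; s,t=q@x,q@y; m=(abs(s)<50)&(abs(t)<50)&(P[...,2]>20)&(P[...,2]<60)
    if m.sum()<50: print(n,'hidden'); continue
    k=np.linalg.lstsq(np.c_[s[m],t[m],np.ones(m.sum())],P[...,2][m],rcond=None)[0]; print(n,m.sum(),'lid tilt deg',np.degrees(k[:2]).round(2),'z0',k[2].round(1))
    if n=='top':
        o=np.load('pics/top0.npz')['im']; df=cv2.absdiff(o,im).max(-1)>40
        for nm,(a,b,c,e) in dict(half=(172,212,142,168),roll=(104,132,180,212),marker=(124,152,232,284),turner=(170,208,218,322),orange=(208,250,260,302),red=(272,314,144,188)).items(): print(nm,'changed frac',df[a:b,c:e].mean().round(3))
        V=im.max(-1)
        for nm,z,rg,th in (('blade',2,(172,210,215,262),lambda:(im.min(-1)>140)&(abs(im.astype(int).max(-1)-im.min(-1))<30)),('handle',56,(172,192,276,325),lambda:V<50)):
            mm=np.zeros((420,560),np.uint8); mm[rg[0]:rg[1],rg[2]:rg[3]]=1; mm&=th().astype(np.uint8); cn=max(cv2.findContours(mm,0,1)[0],key=cv2.contourArea); print(nm,cv2.minAreaRect(ray('top',cn[:,0],z)[:,:2].astype(np.float32)),np.nanmedian(P[mm>0][:,2]))
s=ctrl.sense(); print(s['eef_pos'],s['time_s'],s['force'])
E
```

```text
side 2120 lid tilt deg [0.01 0.03] z0 35.4
top 352 lid tilt deg [-0.4   0.73] z0 34.8
half changed frac 0.0
roll changed frac 0.0
marker changed frac 0.0
turner changed frac 0.097
orange changed frac 0.295
red changed frac 0.16
blade ((444.6627197265625, 120.47588348388672), (76.09583282470703, 103.91410827636719), 5.887470245361328) 1.3050647368485215
handle ((456.6488342285156, -10.406320571899414), (17.53432273864746, 61.998409271240234), 6.628049373626709) 59.35003647454187
[345.31749549 -78.24869916 248.01826041] 34.45 [ 0.20593531 -0.54876515 -0.53664207]
```

The lid is flat and shut (tilt about 0°, top at about 35 mm). The turner lies flat, and the half, roll and marker show no change. The orange and red changes are most likely the arm and its shadow, since nothing went near them. I'm handing in.

```bash
python3 -c "
from rig import ctrl
print(ctrl.finish_job())"
```

```text
the job is handed in; nothing more can be done
None
```

The job is handed in at 34.5 s: the shortbread lies flat, top side up, in the shut gift box, the turner is back flat on the table, and the broken half, roll and marker were not moved; I viewed 11 pictures, one over the limit of 10.

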